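Load the coil carrier into the ready test station

TASK

Load the green coil carrier into the test station whose lamp is green: draw it out from under the low shelf by its white front grip, put it down flat on the table clear of the shelf and let go, then take it again by its blue rear grip. With the rear raised, hook its front (copper-striped) edge under the station's steel lip as far as it goes, lower the rear until the carrier lies flat on the seat floor inside the kerbs, and only then let go: do not let it drop while tilted. Leave the carton, the tape roll and the big coil alone.

Things in the scene. Friction and masses are not known exactly. Their poses are not given: they have to be found in the camera images.
- carrier: Coil carrier: rigid green board 160 (its x) x 106 (y) x 6 mm thick, 0.2-0.4 kg. Origin: centre of its underside, z up. Front (hook) edge, with a copper strip, at x = -80 mm. Two upright grip bars stand on it: white at the front, blue at the rear; five coils lie between (x -16 to +15, y +-48, up to 21 mm high). Starts on the table, front towards the robot, rear part under the shelf.
- carrier_front (a point): Middle of the carrier's front edge at its underside: x = -80, y = 0, z = 0 mm in the carrier's frame.
- front_grip (a point): Centre of the top of the carrier's white front grip bar: x = -42.5, y = 0, z = 40 mm in the carrier's frame. The bar is 36 mm long along the carrier's x, 14 mm thick in y and rises 34 mm from the board's top face; grasp it across y.
- rear_grip (a point): Centre of the top of the carrier's blue rear grip bar: x = +42.5, y = 0, z = 40 mm in the carrier's frame. Same size and direction as the front bar.
- shelf: Low fixed wooden shelf, open to the robot. Origin on the table in front of it. Board x +83 to +175 mm, y +-83 mm, underside 56 mm, top 66 mm high; side walls with 150 mm between them. The carrier starts with its centre at x about +60 mm, its rear grip covered; drawn about 100 mm along this frame's -x it is clear, with room for a gripper at the rear grip.
- shelf_mid (a point): Middle of the shelf board's top face (x = +129 mm in the shelf's frame).
- station_1: Fixed test station, same as station_2. Origin on the table under the seat's centre, x from cabinet to open end. Seat floor z = 10 mm. Steel lip: edge x = -70 mm, underside z = 22; back of the slot under it x = -82. Kerbs 18 mm high close the rest: inner faces x = +82, y = +-56. Cabinet x -146 to -82, y +-63, 95 mm high.
- station_2: Second, identical test station (same frame and sizes). The 160 mm carrier cannot enter flat: front edge under the lip, rear raised 8 to 20 degrees, then lower the rear. Play 4 mm in length, 3 mm each side. Seated, the carrier's frame is parallel to the station's, front edge to -x, origin at x, y about 0, z = 10 mm.
- lamp_green: Green signal lamp, 34 mm wide, 29 mm high, fixed on top of the cabinet of the station to be used, 114 mm from that station's origin. Origin at its underside. May be on either station.
- lamp_red: Red signal lamp of the same size, on the cabinet of the station that is out of use.
- carton: Loose cardboard carton 85 x 130 x 38 mm lying on the shelf board; origin under its centre. Leave alone.
- tape: Loose yellow tape roll, 70 mm across, 25 mm high, lying on the table beyond the kerb end of station_1; origin under its centre. Leave alone.
- big_coil: Loose copper coil on a black bobbin, 48 mm across, 60 mm high, standing beyond the kerb end of station_2; origin under its centre. Leave alone.
Not all that is in view belongs to the job. Leave any purple, red or turquoise look-alike of the shelf alone.

How it is judged:
By the outcome, as a careful person would: the job done as asked, in the order asked, and still so for the second after the job is handed in, with the robot touching nothing.
It also fails if it takes over 53 s, if anything falls off the work surface, if the arm or the gripper's body presses on something with over 40 N, if the wrist force passes 120 N, or if a joint passes its speed limit or range.

ROBOT

A 6-joint arm with a two-finger parallel gripper is mounted at the origin on the work surface. World frame = base frame: x ahead of the robot, y to its left, z up, the work surface at z = 0. Lengths are in m, angles in degrees, forces in N, time in s.
With the tool pointing down it reaches from about 0.3 to 0.75 m from the base axis. Payload 8.5 kg.
Tool frame: the origin (TCP) lies midway between the tips of the shut fingers; the grasp point (between the pads) lies 19 mm behind it; y points along the fingers, x is the direction in which the jaws open and shut, and the axes are right-handed (so a half turn about y gives the same grasp; the last joint's range is limited). The gripper opens to 85 mm and grips with 20 to 120 N. Pads are 22 mm wide; open, the fingers measure 114 mm over their backs; the gripper's body (76 mm by 85 mm) begins 54 mm behind the grasp point. The pads swing forward as they close: fully open they stand 13 mm farther back than shut.
Start: joints at [62.836, 21.807, 74.336, -0, 83.858, -12.336], TCP at [0.141, 0.532, 0.231] pointing down, gripper open.
Joint ranges: [-178.18, 178.18], [-50.72, 133.34], [12.68, 142.11], [-81.47, 261.47], [9.98, 163.14], [-165.26, 165.26]. Speed limits (degrees/s): [136.94, 136.94, 180, 180, 180, 180].

INTERFACE

Orientations are given as a 3x3 rotation matrix whose columns are the frame's x, y, z axes.
In Python, from rig import env gives the robot as it stands.
- The arm moves only by the tool carry_out, never from a script. Its argument "plan" is a list of rows, each a list of 3 entries, a list of its own where there are three numbers: the shift along the tool's x, y, z in m, then the turn, a rotation vector about the tool's x, y, z in degrees, then the finger opening in m, from 0 to 0.0854. In form: [[[dx, dy, dz], [ax, ay, az], jaw], ...]. A call has 1 to 8 rows; each row shifts and turns the commanded pose from where the row before left it, along the tool's axes as they then stand; what a row does not reach is not made up. A row lasts 1/8 s, in which the tool goes at most 62.5 mm and 10.7 degrees, less where a joint would pass 70% of its speed; a pose out of reach is approached as far as the arm can. A call is refused whole if a number of a shift passes 0.0625 or a number of a turn 10.7, either way. A call with a gripper value outside its range is refused whole. The fingers move at their own pace and stop on an object; "force" is the grip in N (left out, the last holds). Time passes only in rows, so rows that do not move let the fingers close. It gives the time, the measured TCP pose, the force and the opening at its end, in the units of the state.
- env.observe(): the state, without advancing time (a new reading comes with each control period).
- env.get_image(name): name is "scene" or "top" or "wrist"; returns a dict with "image" (480x640x3 uint8, red, green, blue), "vfov" (degrees; the focal length in pixels is half the picture's height over the tangent of half this angle, whatever the lens; pixels are square), "cx", "cy" (the principal point, pixels), "rvec" (rotation vector, rad) and "tvec" (3), from world to camera coordinates, as OpenCV has them; the wrist camera has in their place "tool_from_camera" (4x4, takes a point from camera to tool coordinates, whose origin is the TCP and whose axes are the tool frame's). Camera axes: x right, y down, z forward; pixel columns grow to the right and rows downward; lengths in m; the calibration is good to about 2 mm. The wrist camera is an equidistant fisheye: a pixel r from the principal point sees the ray r / f radians off the axis. A picture is of the moment at which its call begins: read the wrist's pose just before it. There is no depth.
- env.close_job(): hands the job in, once; it reports no verdict.
Trained networks look in a picture, given as the dict that the camera call returned (one of the last four; its "shot" number tells which), for a name from the list of things; names that differ only in an ending like _2 or _b are one class to them, and where a whole thing is asked for, a point or a joint stands for the part that bears it (a point fixed in the world has none). Each returns a list of dicts, best first, with "conf" (0 to 1); they miss things now and then, are a little off and sometimes report something else, mostly with a low value. They report only what shows in the picture. A call takes as long as a camera call. They do not tell look-alikes from the thing itself.
- env.outline_of(target, picture): "mask" (480x640 bool, what is visible of it) and "pixel" ([row, column] in pixels, amid what is visible of it).
The state is a dict: "time_s": time; "q": joint angles; "qvel": joint speeds; "joint_efforts": joint torques, N m; "position": TCP position; "tool_rot": TCP orientation; "ft_force": force on the tool from outside, world axes, zero at the start; "wrist_torque": the same for the moment, N m; "grip_width": finger opening in m.
Only numpy, scipy, OpenCV 4.12 (cv2) and the standard library are available. Lean on these libraries where they do the work, as an engineer would, in place of code of your own. Each camera call takes 0.05 s, during which the arm holds its last target.

## Working session

There is one attempt and no reset: what is moved stays moved. The work goes in short steps, Python scripts to look and compute and a tool call to move; the robot and the scene stay as the last step left them, time stands still between calls to the robot, and variables do not carry over. Pictures are saved under pics/ and viewed, and the job is handed in when it is done.

Besides the shell and the picture viewer there is one more tool, called after "Call:" as name(argument=value, ...) on one line, values as JSON. carry_out: Moves the arm, as the interface text tells. Its arguments: {"type":"object","properties":{"plan":{"type":"array","items":{"type":"array"}},"force":{"type":"number"}},"required":["plan"]}

```bash
mkdir -p pics; ls; python3 - <<'E'
from rig import env
import cv2,pickle
s=env.observe();print(s)
for n in ["scene","top","wrist"]:
    p=env.get_image(n)
    cv2.imwrite(f"pics/{n}0.png",p["image"][:,:,::-1]); print(n,{k:v for k,v in p.items() if k!="image"})
    pickle.dump(p,open(f"{n}0.pkl","wb"))
E
```

```text
pics
{'time_s': 0.0, 'q': array([ 6.28347954e+01,  2.18410992e+01,  7.43840290e+01, -6.13180758e-04,
        8.38581982e+01, -1.23346868e+01]), 'qvel': array([-0.00106579, -0.01021179,  0.00424717, -0.03575238, -0.0877203 ,
       -0.05536639]), 'joint_efforts': array([-1.54144880e-03, -4.48451257e+01, -2.31279463e+01, -2.58845639e-04,
        4.75619177e-03, -9.93647404e-06]), 'position': array([0.14063833, 0.53141653, 0.23071502]), 'tool_rot': array([[ 2.55959107e-01, -6.54513447e-04, -9.66687389e-01],
       [ 9.66686563e-01, -1.29875620e-03,  2.55959767e-01],
       [-1.42302035e-03, -9.99998942e-01,  3.00280877e-04]]), 'ft_force': array([ 0.13412503, -0.63351402, -0.50962714]), 'wrist_torque': array([-0.01911682,  0.02853158,  0.01559072]), 'grip_width': 0.08550152584679423}
scene {'vfov': 54.84366818199008, 'cx': 329.74056854137865, 'cy': 245.25740422736646, 'rvec': array([ 2.5644499 ,  0.58114468, -0.1647507 ]), 'tvec': array([-0.39662438, -0.05200025,  1.20596503]), 'shot': 1}
top {'vfov': 53.14003799312586, 'cx': 318.54716726791935, 'cy': 236.49047825110418, 'rvec': array([ 2.12098582, -2.18223183,  0.11653857]), 'tvec': array([0.09698858, 0.404773  , 1.17699949]), 'shot': 2}
wrist {'vfov': 65.70646984690485, 'cx': 322.68531826271953, 'cy': 241.07760244497263, 'tool_from_camera': array([[ 9.99999584e-01,  7.86534437e-05, -9.08679334e-04,
        -7.81185159e-04],
       [ 8.91703901e-04, -2.93705213e-01,  9.55895629e-01,
        -1.42339216e-01],
       [-1.91699375e-04, -9.55896041e-01, -2.93705161e-01,
         7.43419219e-02],
       [ 0.00000000e+00,  0.00000000e+00,  0.00000000e+00,
         1.00000000e+00]]), 'shot': 3}
```

View pics/scene0.png

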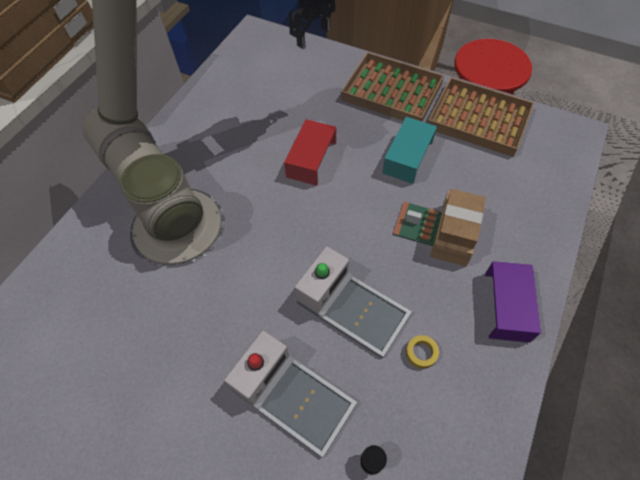

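View pics/top0.png

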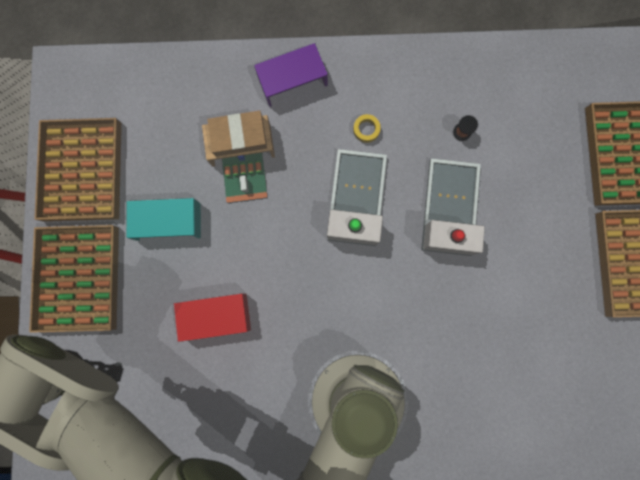

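View pics/wrist0.png

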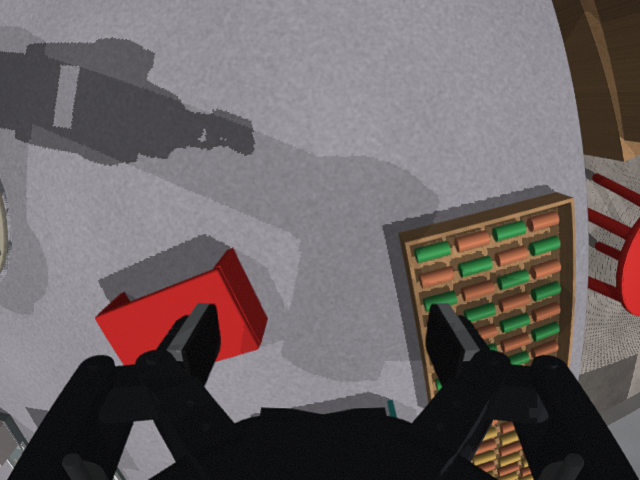

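The top view shows the carrier at about (245,180), partly under the wooden shelf. The green-lamp station is at about (358,195), next to the tape, so it is station_1. The red, purple and turquoise shelves are decoys. I'll zoom in next.

```bash
python3 - <<'E'
import cv2
t=cv2.imread("pics/top0.png");s=cv2.imread("pics/scene0.png")
def z(im,x0,y0,w,h,f,n): cv2.imwrite(n,cv2.resize(im[y0:y0+h,x0:x0+w],None,fx=f,fy=f,interpolation=cv2.INTER_CUBIC))
z(t,190,95,100,115,5,"pics/t_car.png")
z(t,315,140,80,110,5,"pics/t_st.png")
z(s,380,180,120,90,6,"pics/s_car.png")
z(s,285,240,135,120,5,"pics/s_st.png")
E
```

```text
(no output)
```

View pics/t_car.png

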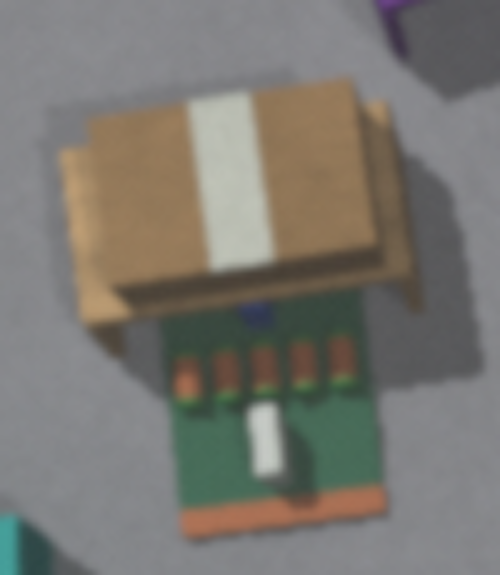

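View pics/t_st.png

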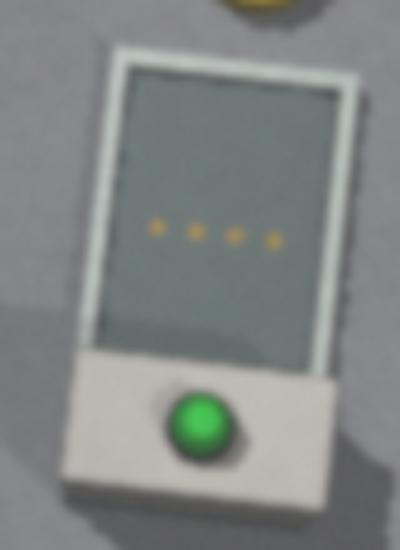

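View pics/s_car.png

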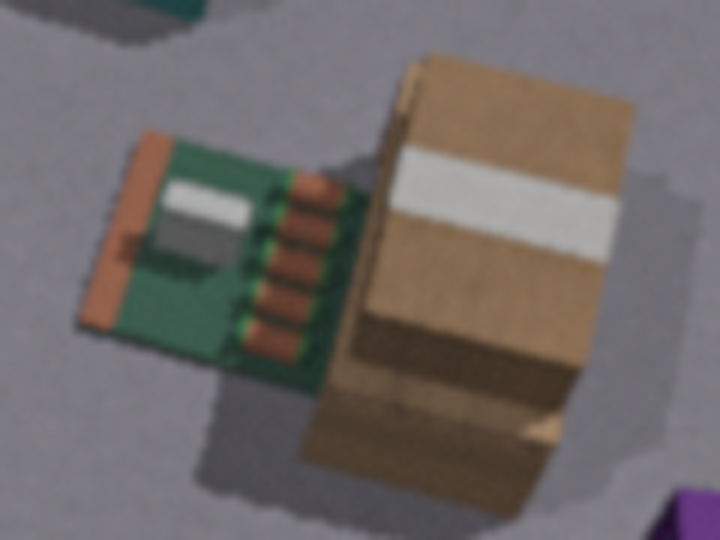

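View pics/s_st.png

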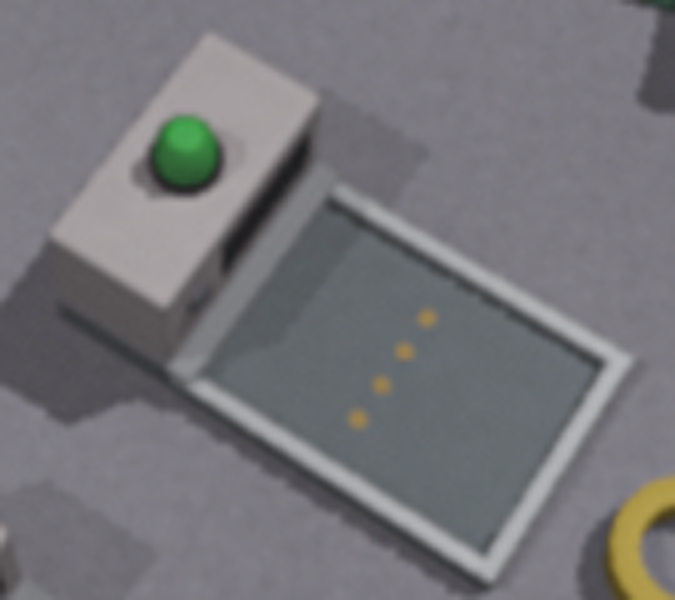

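```bash
cat > h.py <<'E'
import numpy as np,cv2,pickle
from scipy.optimize import least_squares
def K(p):
    f=240/np.tan(np.radians(p["vfov"]/2)); return np.array([[f,0,p["cx"]],[0,f,p["cy"]],[0,0,1]])
def proj(p,P,pose=None):
    """static cams: world pts -> px"""
    return cv2.projectPoints(np.asarray(P,float).reshape(-1,1,3),p["rvec"],p["tvec"],K(p),None)[0].reshape(-1,2)
def projw(p,P,pos,R):
    T=np.array(p["tool_from_camera"]); Pt=(np.asarray(P,float).reshape(-1,3)-pos)@R
    Pc=(Pt-T[:3,3])@T[:3,:3]; f=240/np.tan(np.radians(p["vfov"]/2))
    r=np.hypot(Pc[:,0],Pc[:,1]); th=np.arctan2(r,Pc[:,2]); u=Pc[:,:2]/r[:,None]*(f*th)[:,None]
    return u+[p["cx"],p["cy"]]
def rayw(p,px,pos,R):
    T=np.array(p["tool_from_camera"]); f=240/np.tan(np.radians(p["vfov"]/2))
    d=np.asarray(px,float).reshape(-1,2)-[p["cx"],p["cy"]]; r=np.linalg.norm(d,axis=1); th=r/f
    v=np.c_[d/r[:,None]*np.sin(th)[:,None],np.cos(th)]
    return (pos+R@T[:3,3]), (v@T[:3,:3].T)@R.T
def place(x,y,yaw,P,z=0):
    c,s=np.cos(yaw),np.sin(yaw); P=np.asarray(P,float)
    return np.c_[x+c*P[:,0]-s*P[:,1], y+s*P[:,0]+c*P[:,1], z+P[:,2]]
E
cat > fit0.py <<'E'
from h import *
T=pickle.load(open("top0.pkl","rb"));S=pickle.load(open("scene0.pkl","rb"))
def full(c,x0,y0,f): return np.array([x0,y0])+(np.array(c)+.5)/f-.5
car=[(T,(-80,53,6),full((183,534),190,95,5)),(T,(-80,-53,6),full((388,511),190,95,5)),
(T,(-60.5,7,40),full((253,476),190,95,5)),(T,(-60.5,-7,40),full((283,472),190,95,5)),(T,(-24.5,7,40),full((249,403),190,95,5)),(T,(-24.5,-7,40),full((279,402),190,95,5)),
(S,(-80,53,6),full((145,130),380,180,6)),(S,(-80,-53,6),full((80,320),380,180,6)),
(S,(-60.5,7,40),full((168,180),380,180,6)),(S,(-24.5,7,40),full((252,204),380,180,6)),(S,(-24.5,-7,40),full((248,228),380,180,6)),(S,(-60.5,-7,40),full((162,205),380,180,6))]
st=[(T,(82,56,18),full((131,68),315,140,5)),(T,(82,-56,18),full((340,92),315,140,5)),
(T,(-82,63,95),full((80,350),315,140,5)),(T,(-82,-63,95),full((335,378),315,140,5)),(T,(-146,63,95),full((63,480),315,140,5)),(T,(-146,-63,95),full((325,510),315,140,5)),
(S,(-146,63,95),full((210,35),285,240,5)),(S,(-82,63,95),full((318,98),285,240,5)),(S,(-82,-63,95),full((168,303),285,240,5)),(S,(-146,-63,95),full((52,235),285,240,5)),
(S,(82,56,18),full((602,365),285,240,5)),(S,(82,-56,18),full((487,550),285,240,5)),(S,(-70,56,22),full((330,195),285,240,5)),(S,(-70,-56,22),full((205,378),285,240,5))]
sh=[(T,(83,83,66),full((85,323),190,95,5)),(T,(175,83,66),full((60,150),190,95,5)),(T,(175,-83,66),full((387,103),190,95,5)),(T,(83,-83,66),full((415,275),190,95,5))]
def fit(L,x0):
    def r(v):
        o=[]
        for c,P,px in L: o.append(proj(c,place(*v,[np.array(P)/1000]))[0]-px)
        return np.array(o).ravel()
    for sub in ("both","T","S"):
        LL=L
    s=least_squares(r,x0,loss="soft_l1"); return s.x,r(s.x).reshape(-1,2)
for n,L,x0 in (("car",car,(.5,.2,0)),("st",st,(.5,0,0)),("shelf",sh,(.5,.2,0))):
    v,rr=fit(L,x0); print(n,v[:2].round(4),np.degrees(v[2]).round(2)); print(rr.round(1).tolist())
    for cam in (T,S):
        l=[e for e in L if e[0] is cam]
        if l: v,_=fit(l,x0); print("  single",v[:2].round(4),np.degrees(v[2]).round(2))
E
python3 fit0.py
```

```text
car [0.5906 0.2752] 5.29
[[0.2, 0.7], [0.0, 0.3], [0.8, -0.1], [0.4, 0.0], [0.2, 0.6], [-0.3, 0.1], [0.4, -0.2], [-0.0, 0.0], [0.8, -0.3], [0.6, -0.2], [-0.1, 0.1], [0.4, -0.1]]
  single [0.5914 0.2752] 4.68
  single [0.5899 0.2751] 5.9
st [ 0.5355 -0.0192] -8.34
[[-0.8, -0.8], [0.8, -0.8], [-0.4, -0.5], [1.5, -0.1], [-0.1, 0.1], [0.7, 0.2], [-0.6, -1.7], [1.2, -0.7], [-0.6, 1.3], [-1.4, -0.2], [1.8, -1.0], [-0.2, 1.7], [0.5, -0.9], [-1.0, -0.8]]
  single [ 0.5348 -0.0187] -8.51
  single [ 0.5363 -0.0199] -8.26
shelf [0.5297 0.2654] 7.03
[[-0.4, 0.6], [0.2, -0.1], [0.4, -0.7], [-0.2, 0.2]]
  single [0.5297 0.2654] 7.03
```

```bash
cat > pl.py <<'E'
from h import *
from scipy.spatial.transform import Rotation as Ro
def toolR(yaw_deg,tilt_deg=0):
    """tool down, x along carrier +y for carrier yaw; tilt: rear raised (rotation of +tilt front down)"""
    a=np.radians(yaw_deg+90); X=np.array([np.cos(a),np.sin(a),0]);Y=np.array([0,0,-1.])
    R=np.c_[X,Y,np.cross(X,Y)]
    # rear raised: rotate about carrier y (=X) by -tilt (x axis goes up)
    return Ro.from_rotvec(-np.radians(tilt_deg)*X).as_matrix()@R
def rows(pos,R,pos2,R2,n,jaw,dig=4):
    pos=np.array(pos,float);R=np.array(R);w=Ro.from_matrix(R.T@R2).as_rotvec()/n
    out=[];d=(np.array(pos2)-pos)/n
    for i in range(n):
        s=(R.T@d).round(dig);t=np.degrees(w).round(2)
        out.append([s.tolist(),t.tolist(),jaw]); R=R@Ro.from_rotvec(w).as_matrix()
    return out
def show(o):
    import json;print(json.dumps(o))
E
python3 - <<'E'
from rig import env
from pl import *
s=env.observe()
show(rows(s["position"],s["tool_rot"],[0.535,0.27,0.20],toolR(5.3),8,0.0854))
E
```

```text
[[[-0.019, 0.0039, -0.056], [-0.0, -2.52, -0.01], 0.0854], [[-0.0214, 0.0039, -0.0551], [-0.0, -2.52, -0.01], 0.0854], [[-0.0238, 0.0039, -0.0541], [-0.0, -2.52, -0.01], 0.0854], [[-0.0262, 0.0039, -0.053], [-0.0, -2.52, -0.01], 0.0854], [[-0.0285, 0.0039, -0.0518], [-0.0, -2.52, -0.01], 0.0854], [[-0.0307, 0.0039, -0.0505], [-0.0, -2.52, -0.01], 0.0854], [[-0.0329, 0.0039, -0.0491], [-0.0, -2.52, -0.01], 0.0854], [[-0.035, 0.0039, -0.0476], [-0.0, -2.52, -0.01], 0.0854]]
```

Call:
carry_out(plan=[[[-0.019,0.004,-0.056],[0,-2.52,0],0.0854],[[-0.0214,0.004,-0.0551],[0,-2.52,0],0.0854],[[-0.0238,0.004,-0.0541],[0,-2.52,0],0.0854],[[-0.0262,0.004,-0.053],[0,-2.52,0],0.0854],[[-0.0285,0.004,-0.0518],[0,-2.52,0],0.0854],[[-0.0307,0.004,-0.0505],[0,-2.52,0],0.0854],[[-0.0329,0.004,-0.0491],[0,-2.52,0],0.0854],[[-0.035,0.004,-0.0476],[0,-2.52,0],0.0854]])

```text
time_s: 1.15
position: [0.5363, 0.269, 0.199]
tool_rot: [[-0.094, -0.001, -0.996], [0.996, -0.0, -0.094], [0.0, -1.0, 0.001]]
ft_force: [0.1, 1.6, -0.2]
grip_width: 0.0855
```

```bash
cat > shot.py <<'E'
import sys,pickle,cv2
from rig import env
n,cam=sys.argv[1],(sys.argv[2] if len(sys.argv)>2 else "wrist")
s=env.observe();p=env.get_image(cam)
pickle.dump((s,p),open(n+".pkl","wb"));cv2.imwrite(f"pics/{n}.png",p["image"][:,:,::-1])
print(s["time_s"],s["position"].round(4),abs(s["qvel"]).max().round(3),s["ft_force"].round(1),s["grip_width"].round(4))
E
python3 shot.py w1
```

```text
Traceback (most recent call last):
  File "shot.py", line 6, in <module>
    print(s["time_s"],s["position"].round(4),abs(s["qvel"]).max().round(3),s["ft_force"].round(1),s["grip_width"].round(4))
                                                                                                  ^^^^^^^^^^^^^^^^^^^^^
AttributeError: 'float' object has no attribute 'round'
```

View pics/w1.png

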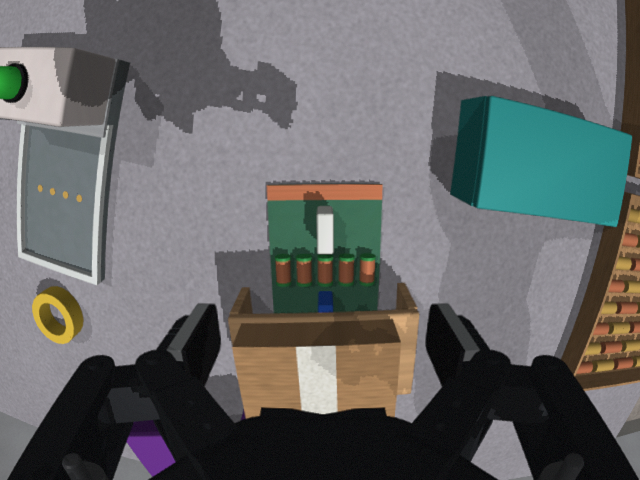

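The wrist view shows the carrier's front strip spanning about (267..382, 185), the white grip at (325,230), and the station with the green lamp at left.

```bash
sed -i 's/,s\["grip_width"\].round(4)/,round(float(s["grip_width"]),4)/' shot.py; cat > zoom.py <<'E'
import sys,cv2
n,x0,y0,w,h,f,o=sys.argv[1],*map(int,sys.argv[2:7]),sys.argv[7]
im=cv2.imread(f"pics/{n}.png");cv2.imwrite(f"pics/{o}.png",cv2.resize(im[y0:y0+h,x0:x0+w],None,fx=f,fy=f,interpolation=cv2.INTER_CUBIC))
E
python3 zoom.py w1 255 170 140 100 5 w1c; python3 zoom.py w1 0 40 140 260 2 w1s
```

```text
(no output)
```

View pics/w1c.png

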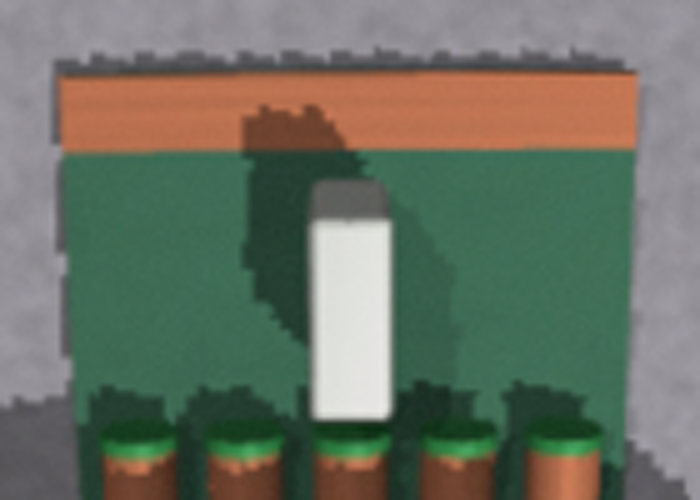

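```bash
cat > fw.py <<'E'
from h import *
def fitw(s,p,L,x0,z=0,robust=True):
    P=np.array([l[0] for l in L])/1000; px=np.array([l[1] for l in L])
    r=lambda v:(projw(p,place(*v,P,z),s["position"],np.array(s["tool_rot"]))-px).ravel()
    o=least_squares(r,x0,loss="soft_l1"); return o.x,r(o.x).reshape(-1,2)
def full(c,x0,y0,f): return np.array([x0,y0])+(np.array(c)+.5)/f-.5
E
python3 - <<'E'
from fw import *
s,p=pickle.load(open("w1.pkl","rb"))
F=lambda c:full(c,255,170,5)
L=[((-80,-53,6),F((59,73))),((-80,53,6),F((637,71))),((-60.5,-7,40),F((309,220))),((-60.5,7,40),F((392,220))),((-24.5,-7,40),F((311,420))),((-24.5,7,40),F((392,420)))]
v,r=fitw(s,p,L,(.59,.275,.09)); print(v[:2],np.degrees(v[2]),r.round(1).tolist(),s["position"],s["grip_width"])
E
```

```text
[0.58973209 0.27486535] 5.740073011778406 [[0.1, 0.4], [0.2, 0.2], [-0.2, -0.6], [0.1, -0.7], [-0.1, 0.4], [-0.0, 0.3]] [0.53625689 0.26903208 0.19895824] 0.08547665200152213
```

```bash
python3 - <<'E'
from rig import env
from pl import *
s=env.observe()
R=toolR(5.6)
a=rows(s["position"],s["tool_rot"],[0.5474,0.2706,0.07],R,3,0.07)
b=rows([0.5474,0.2706,0.07],R,[0.5474,0.2706,0.012],R,2,0.07)
show(a+b)
E
```

```text
[[[0.0019, 0.0426, -0.0021], [0.02, -0.12, -0.04], 0.07], [[0.0018, 0.0426, -0.0022], [0.02, -0.12, -0.04], 0.07], [[0.0018, 0.0426, -0.0022], [0.02, -0.12, -0.04], 0.07], [[0.0, 0.029, 0.0], [0.0, 0.0, 0.0], 0.07], [[0.0, 0.029, 0.0], [0.0, 0.0, 0.0], 0.07]]
```

```bash
python3 - <<'E'
from rig import env
s=env.observe()
print(s["time_s"],s["position"],s["qvel"].round(2))
s=env.observe()
print(s["time_s"],s["position"],s["qvel"].round(2))
E
```

```text
1.2 [0.54136939 0.26469883 0.1977377 ] [ 3.53 -1.83  5.01  0.35 -1.09 10.36]
1.2 [0.54136939 0.26469883 0.1977377 ] [ 3.53 -1.83  5.01  0.35 -1.09 10.36]
```

```bash
cat > cmd.py <<'E'
# tracks commanded pose
import json,os
from pl import *
F="cmd.json"
def load():
    d=json.load(open(F));return np.array(d["p"]),np.array(d["R"])
def save(p,R): json.dump({"p":list(map(float,p)),"R":np.array(R).tolist()},open(F,"w"))
def integ(p,R,rows):
    for sh,t,j in rows:
        p=p+R@np.array(sh);R=R@Ro.from_rotvec(np.radians(t)).as_matrix()
    return p,R
E
python3 - <<'E'
from cmd import *
E
mv cmd.py cmdp.py
python3 - <<'E'
from cmdp import *
a=np.radians(75.17);X=np.array([np.cos(a),np.sin(a),0]);Y=np.array([0,0,-1.]);R=np.c_[X,Y,np.cross(X,Y)]
p,R=integ(np.array([.141,.532,.231]),R,[[[-0.019, 0.004, -0.056], [0, -2.52, 0], 0.0854], [[-0.0214, 0.004, -0.0551], [0, -2.52, 0], 0.0854], [[-0.0238, 0.004, -0.0541], [0, -2.52, 0], 0.0854], [[-0.0262, 0.004, -0.053], [0, -2.52, 0], 0.0854], [[-0.0285, 0.004, -0.0518], [0, -2.52, 0], 0.0854], [[-0.0307, 0.004, -0.0505], [0, -2.52, 0], 0.0854], [[-0.0329, 0.004, -0.0491], [0, -2.52, 0], 0.0854], [[-0.035, 0.004, -0.0476], [0, -2.52, 0], 0.0854]])
print(p,R); save(p,R)
T=toolR(5.6)
show(rows(p,R,[0.5474,0.2706,0.06],T,4,0.07))
E
```

```text
[0.53511965 0.27068676 0.199     ] [[-0.09289193  0.         -0.9956762 ]
 [ 0.9956762   0.         -0.09289193]
 [ 0.         -1.          0.        ]]
[[[-0.0003, 0.0347, -0.0031], [0.0, -0.07, 0.0], 0.07], [[-0.0003, 0.0347, -0.0031], [0.0, -0.07, 0.0], 0.07], [[-0.0003, 0.0347, -0.0031], [0.0, -0.07, 0.0], 0.07], [[-0.0003, 0.0347, -0.0031], [0.0, -0.07, 0.0], 0.07]]
```

Call:
carry_out(plan=[[[-0.0003,0.035,-0.003],[0,-0.07,0],0.07],[[-0.0003,0.035,-0.003],[0,-0.07,0],0.07],[[-0.0003,0.035,-0.003],[0,-0.07,0],0.07],[[-0.0003,0.035,-0.003],[0,-0.07,0],0.07],[[0,0,0],[0,0,0],0.07],[[0,0,0],[0,0,0],0.07]], force=80)

```text
time_s: 1.95
position: [0.5475, 0.2705, 0.0606]
tool_rot: [[-0.098, 0.002, -0.995], [0.995, 0.0, -0.098], [0.0, -1.0, -0.002]]
ft_force: [-0.5, -0.6, 0.7]
grip_width: 0.0699
```

```bash
python3 shot.py w2; python3 - <<'E'
from cmdp import *
p,R=load(); p,R=integ(p,R,[[[-0.0003, 0.035, -0.003], [0, -0.07, 0], 0.07]]*4); print(p,R[:,0]); save(p,R)
E
```

```text
1.95 [0.5475 0.2705 0.0606] 0.955 [-0.5 -0.6  0.7] 0.0699
[0.54717935 0.27062875 0.059     ] [-0.0977566   0.99521035  0.        ]
```

View pics/w2.png

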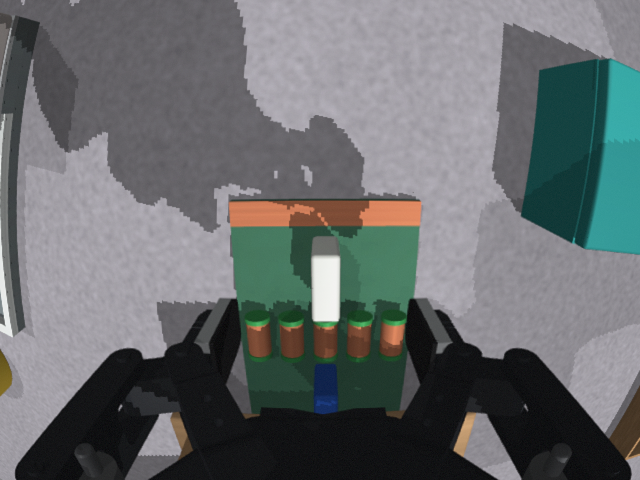

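Call:
carry_out(plan=[[[0,0.024,0],[0,0,0],0.07],[[0,0.023,0],[0,0,0],0.07],[[0,0,0],[0,0,0],0.03],[[0,0,0],[0,0,0],0.0],[[0,0,0],[0,0,0],0.0],[[0,0,0],[0,0,0],0.0]], force=80)

```text
time_s: 2.75
position: [0.5477, 0.2706, 0.014]
tool_rot: [[-0.098, 0.003, -0.995], [0.995, 0.001, -0.098], [0.001, -1.0, -0.003]]
ft_force: [-0.7, -0.6, 6.5]
grip_width: 0.0127
```

Call:
carry_out(plan=[[[0,-0.002,0],[0,0,0],0.0],[[0,-0.003,0],[0,0,0],0.0],[[0,0,0],[0,0,0],0.0]])

```text
time_s: 3.12
position: [0.5469, 0.2703, 0.0174]
tool_rot: [[-0.098, -0.0, -0.995], [0.995, -0.0, -0.098], [-0.0, -1.0, 0.0]]
ft_force: [-0.1, -0.6, -3.7]
grip_width: 0.0126
```

```bash
python3 shot.py w3; python3 shot.py s3 scene; python3 zoom.py s3 340 170 180 120 4 s3c
```

```text
3.125 [0.5469 0.2703 0.0174] 0.251 [-0.1 -0.6 -3.7] 0.0126
3.175 [0.5468 0.2703 0.0172] 0.127 [ 0.2  0.3 -3.1] 0.013
```

View pics/w3.png

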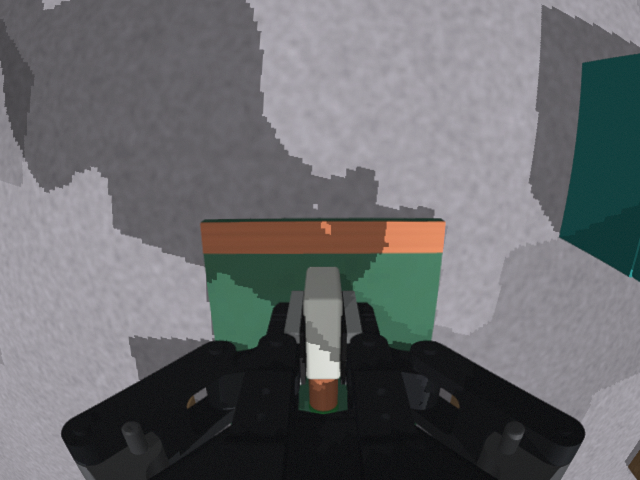

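View pics/s3c.png

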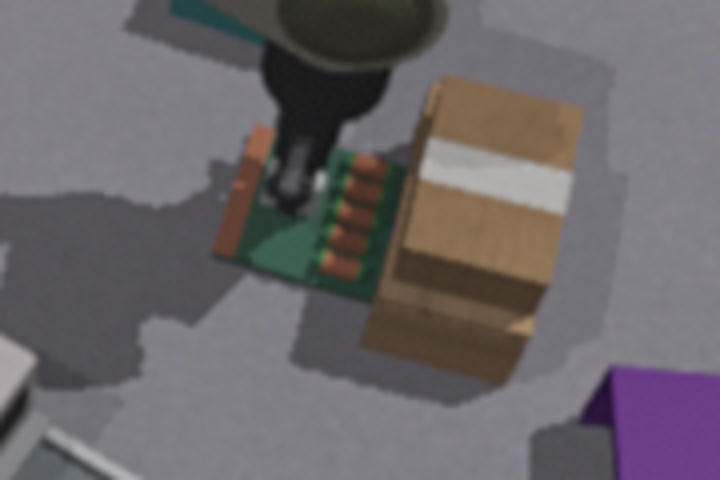

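The wrist view shows the white grip clamped between the pads at (322,320). The wrist force reads about -3.4 N, so the carrier is lifted slightly. Next I draw it out.

Call:
carry_out(plan=[[[-0.0003,0,0.008],[0,0,0],0.0],[[-0.0004,0,0.018],[0,0,0],0.0],[[-0.0004,0,0.02],[0,0,0],0.0],[[-0.0004,0,0.02],[0,0,0],0.0],[[-0.0004,0,0.02],[0,0,0],0.0],[[-0.0004,0,0.02],[0,0,0],0.0],[[-0.0004,0,0.018],[0,0,0],0.0],[[-0.0002,0,0.006],[0,0,0],0.0]])

```text
time_s: 4.22
position: [0.4166, 0.2546, 0.0174]
tool_rot: [[-0.098, -0.001, -0.995], [0.995, -0.0, -0.098], [-0.0, -1.0, 0.001]]
ft_force: [0.8, 1.6, -2.4]
grip_width: 0.0126
```

```bash
python3 shot.py s4 scene; python3 zoom.py s4 320 150 200 140 4 s4c
```

```text
4.225 [0.4166 0.2546 0.0174] 4.707 [ 0.8  1.6 -2.4] 0.0126
```

View pics/s4c.png

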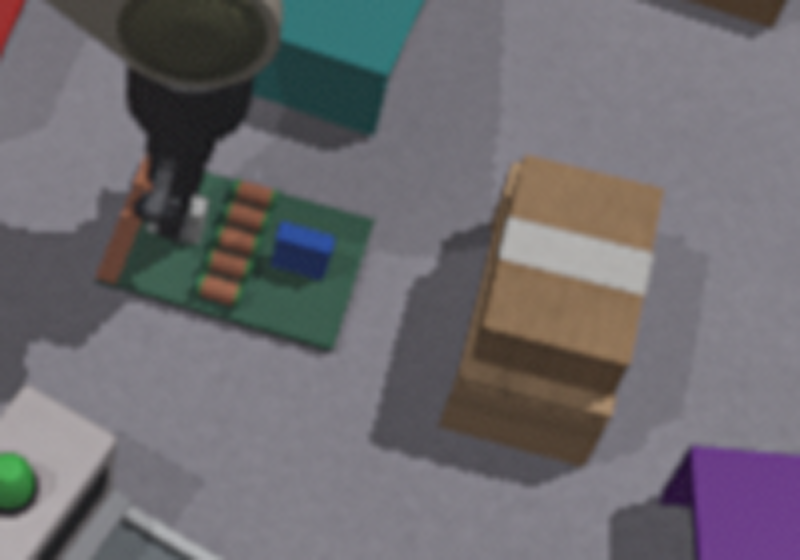

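Call:
carry_out(plan=[[[0,0.002,0],[0,0,0],0.0],[[0,0.002,0],[0,0,0],0.0],[[0,0,0],[0,0,0],0.0],[[0,0,0],[0,0,0],0.03],[[0,0,0],[0,0,0],0.045],[[0,0,0],[0,0,0],0.045]])

```text
time_s: 5.03
position: [0.4181, 0.2547, 0.0133]
tool_rot: [[-0.098, 0.0, -0.995], [0.995, 0.0, -0.098], [0.0, -1.0, -0.0]]
ft_force: [-0.5, -0.0, -1.2]
grip_width: 0.0448
```

```bash
python3 - <<'E'
from cmdp import *
from rig import env
s=env.observe();p=s["position"];R=np.array(s["tool_rot"])
a=rows(p,R,[p[0],p[1],.193],R,3,.07); p2=np.array([p[0],p[1],.193]); T=toolR(-8.3)
b=rows(p2,R,[.49,-.012,.24],T,5,.07); show(a+b)
E
```

```text
[[[0.0, -0.0599, -0.0], [0.0, 0.0, 0.0], 0.07], [[0.0, -0.0599, -0.0], [0.0, 0.0, 0.0], 0.07], [[0.0, -0.0599, -0.0], [0.0, 0.0, 0.0], 0.07], [[-0.0545, -0.0094, -0.0091], [0.0, 2.78, 0.0], 0.07], [[-0.054, -0.0094, -0.0117], [0.0, 2.78, 0.0], 0.07], [[-0.0534, -0.0094, -0.0143], [0.0, 2.78, 0.0], 0.07], [[-0.0526, -0.0094, -0.0169], [0.0, 2.78, 0.0], 0.07], [[-0.0517, -0.0094, -0.0195], [0.0, 2.78, 0.0], 0.07]]
```

Call:
carry_out(plan=[[[0,-0.02,0],[0,0,0],0.06],[[0,-0.055,0],[0,0,0],0.07],[[0,-0.06,0],[0,0,0],0.07],[[-0.0545,-0.02,-0.0091],[0,2.78,0],0.07],[[-0.054,-0.02,-0.0117],[0,2.78,0],0.07],[[-0.0534,-0.02,-0.0143],[0,2.78,0],0.07],[[-0.0526,-0.02,-0.0169],[0,2.78,0],0.07],[[-0.0517,-0.01,-0.0195],[0,2.78,0],0.07]])

```text
time_s: 6.02
position: [0.4902, -0.0139, 0.2394]
tool_rot: [[0.146, 0.002, -0.989], [0.989, -0.0, 0.146], [-0.0, -1.0, -0.002]]
ft_force: [0.6, 0.3, -0.4]
grip_width: 0.0699
```

Call:
carry_out(plan=[[[0,0,0],[0,0,0],0.07],[[0,0,0],[0,0,0],0.07]])

```text
time_s: 6.28
position: [0.4894, -0.0118, 0.238]
tool_rot: [[0.144, -0.001, -0.99], [0.99, 0.0, 0.144], [0.0, -1.0, 0.001]]
ft_force: [0.1, 0.1, -0.7]
grip_width: 0.0702
```

```bash
python3 shot.py w5; python3 shot.py t5 top
```

```text
6.275 [ 0.4894 -0.0118  0.238 ] 1.537 [ 0.1  0.1 -0.7] 0.0702
6.325 [ 0.4894 -0.0112  0.238 ] 0.814 [ 0.2  1.  -1.1] 0.07
```

View pics/w5.png

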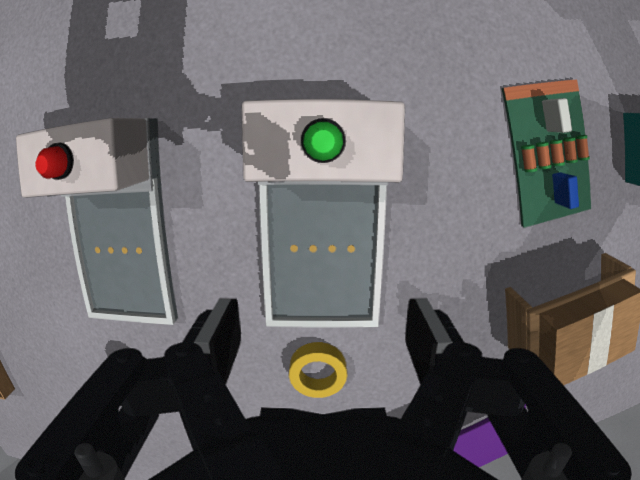

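View pics/t5.png

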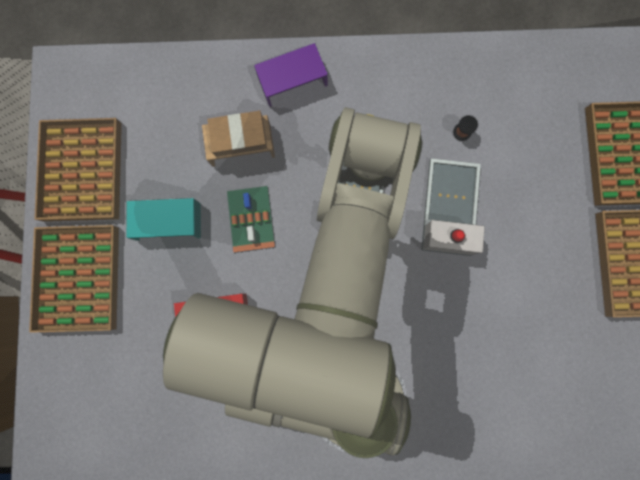

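```bash
python3 zoom.py w5 235 90 180 110 4 w5a;python3 zoom.py w5 255 230 135 110 5 w5b;python3 zoom.py w5 495 70 110 165 4 w5d
```

```text
(no output)
```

View pics/w5a.png

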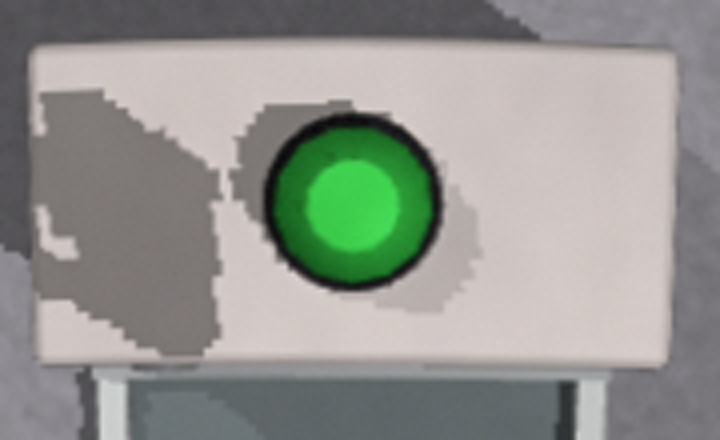

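View pics/w5b.png

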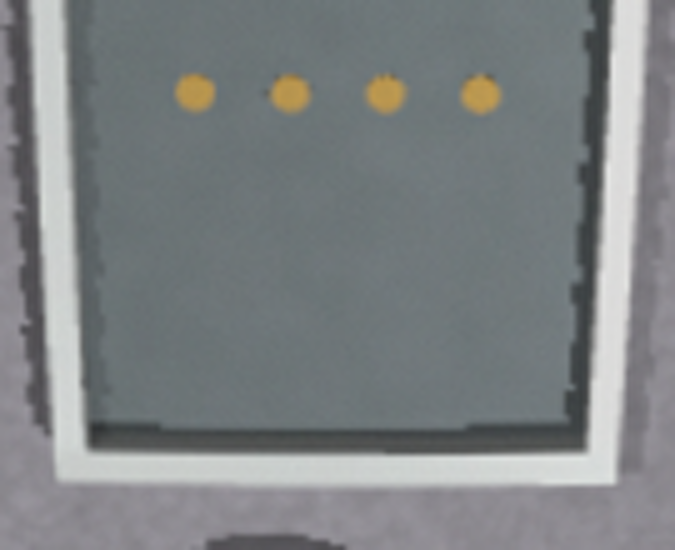

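View pics/w5d.png

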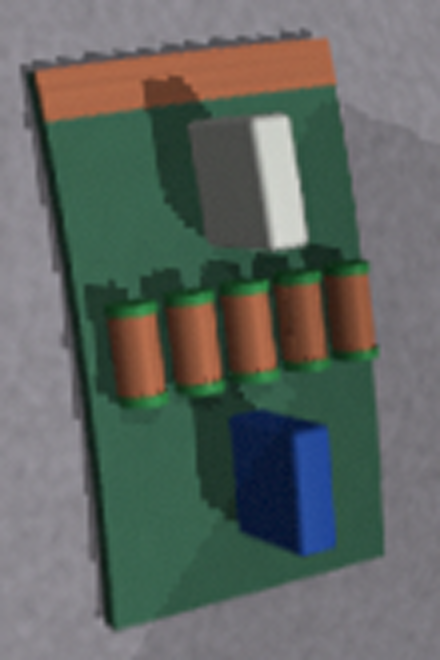

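```bash
python3 - <<'E'
from fw import *
s,p=pickle.load(open("w5.pkl","rb"))
A=lambda c:full(c,235,90,4); B=lambda c:full(c,255,230,5); D=lambda c:full(c,495,70,4)
pos=s["position"];R=np.array(s["tool_rot"])
pts=[((82,-56,18),B((88,452))),((82,56,18),B((586,452))),((-146,-63,95),A((32,46))),((-146,63,95),A((677,51))),((-82,-63,95),A((37,366))),((-82,63,95),A((669,368)))]
edges=[(-56,B((71,20))),(56,B((609,20))),(-56,A((128,410))),(56,A((577,410)))]
def res(v,pts=pts,edges=edges):
    o=[(projw(p,place(*v[:3],[np.array(P)/1000]),pos,R)[0]-px) for P,px in pts]
    for (y,px),t in zip(edges,v[3:]): o.append(projw(p,place(*v[:3],[[t,y/1000,.018]]),pos,R)[0]-px)
    return np.array(o).ravel()
x0=[.5355,-.019,-.145,0,0,-.06,-.06]
o=least_squares(res,x0,loss="soft_l1");print(o.x[:2],np.degrees(o.x[2]),res(o.x).reshape(-1,2).round(1).tolist())
f=lambda v:res(v,pts[:2]); o=least_squares(f,x0);print("kerbs only",o.x[:2],np.degrees(o.x[2]),f(o.x).reshape(-1,2).round(1).tolist())
L=[((-80,-53,6),D((37,72))),((-80,53,6),D((328,38))),((80,-53,6),D((113,628))),((80,53,6),D((384,555))),
((24.5,-7,40),D((297,428))),((24.5,7,40),D((326,424))),((60.5,-7,40),D((306,556))),((60.5,7,40),D((336,547))),
((-60.5,-7,40),D((253,117))),((-60.5,7,40),D((289,114))),((-24.5,-7,40),D((273,250))),((-24.5,7,40),D((305,246)))]
v,r=fitw(s,p,L,(.46,.262,.09)); print(v[:2],np.degrees(v[2]),r.round(1).tolist())
E
```

```text
[ 0.53566971 -0.01987614] -8.5886011724752 [[-0.3, -0.1], [0.5, 0.4], [-1.8, -0.8], [1.8, -1.2], [-1.4, 0.8], [1.3, 1.1], [-1.1, 0.0], [1.0, 0.0], [-0.3, 0.0], [0.3, 0.0]]
kerbs only [ 0.535548   -0.01985232] -8.573848435215796 [[-0.3, -0.2], [0.5, 0.3], [-1.1, 0.0], [1.0, 0.0], [-0.3, 0.0], [0.2, 0.0]]
[0.46113877 0.25768183] 5.72414753593848 [[-0.5, -0.6], [-0.0, -0.3], [0.4, 0.6], [0.2, 0.2], [-1.2, 0.9], [1.0, -0.3], [-1.3, 0.8], [0.5, 0.5], [-0.4, -0.4], [0.5, -0.8], [-0.1, 0.2], [1.6, -0.4]]
```

```bash
python3 - <<'E'
from cmdp import *
from rig import env
s=env.observe();p=s["position"];R=np.array(s["tool_rot"]);print(p)
show(rows(p,R,[.503,.2625,.13],toolR(5.7),6,.06))
E
```

```text
[ 0.48934406 -0.01097619  0.23806773]
[[[0.0454, 0.018, 0.0042], [-0.01, -2.32, 0.0], 0.06], [[0.0456, 0.018, 0.0024], [-0.01, -2.32, 0.0], 0.06], [[0.0456, 0.018, 0.0006], [-0.01, -2.32, 0.0], 0.06], [[0.0456, 0.018, -0.0013], [-0.01, -2.32, 0.0], 0.06], [[0.0455, 0.018, -0.0031], [-0.01, -2.32, 0.0], 0.06], [[0.0454, 0.018, -0.005], [-0.01, -2.32, 0.0], 0.06]]
```

Call:
carry_out(plan=[[[0.0454,0.018,0.0042],[0,-2.32,0],0.06],[[0.0456,0.018,0.0024],[0,-2.32,0],0.06],[[0.0456,0.018,0.0006],[0,-2.32,0],0.06],[[0.0456,0.018,-0.0013],[0,-2.32,0],0.06],[[0.0455,0.018,-0.0031],[0,-2.32,0],0.06],[[0.0454,0.018,-0.005],[0,-2.32,0],0.06],[[0,0,0],[0,0,0],0.06],[[0,0,0],[0,0,0],0.06]])

```text
time_s: 7.38
position: [0.5033, 0.2618, 0.1304]
tool_rot: [[-0.099, -0.0, -0.995], [0.995, -0.0, -0.099], [-0.0, -1.0, 0.0]]
ft_force: [-0.0, -0.7, 0.2]
grip_width: 0.0602
```

```bash
python3 shot.py w6; python3 zoom.py w6 220 100 200 200 3 w6c
```

```text
7.375 [0.5033 0.2618 0.1304] 1.641 [-0.  -0.7  0.2] 0.0602
```

View pics/w6.png

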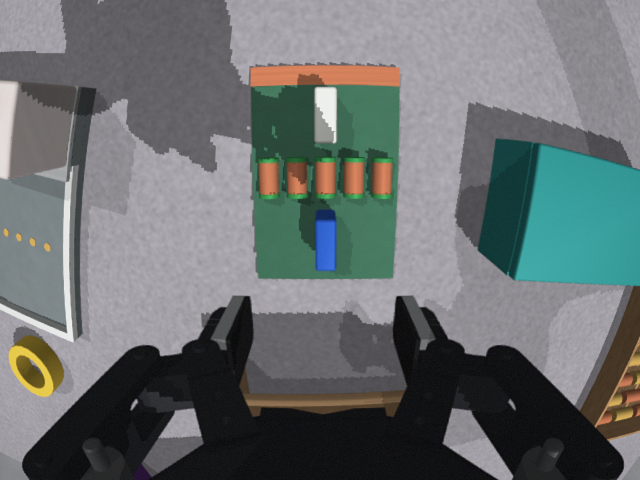

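View pics/w6c.png

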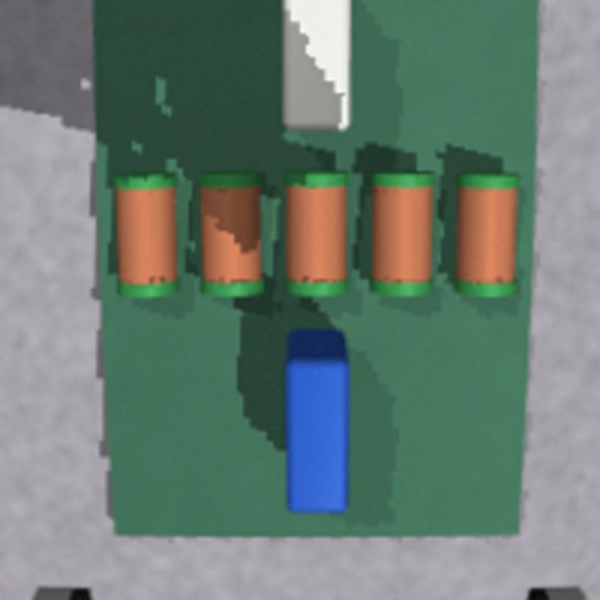

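```bash
python3 - <<'E'
from fw import *
s,p=pickle.load(open("w6.pkl","rb"))
D=lambda c:full(c,220,100,3)
L=[((-80,-53,6),(250,68)),((-80,53,6),(400,67)),((80,-53,6),D((115,535))),((80,53,6),D((519,535))),
((24.5,-7,40),D((286,361))),((24.5,7,40),D((347,361))),((60.5,-7,40),D((288,512))),((60.5,7,40),D((347,512)))]
v,r=fitw(s,p,L,(.46,.262,.09)); print(v[:2],np.degrees(v[2]),r.round(1).tolist())
from cmdp import *
from rig import env
s=env.observe();q=s["position"];R=np.array(s["tool_rot"]);print(q)
c,sn=np.cos(v[2]),np.sin(v[2]);g=[v[0]+.0425*c,v[1]+.0425*sn];print(g)
show(rows(q,R,[*g,.015],toolR(np.degrees(v[2])),4,.06))
E
```

```text
[0.46119936 0.25812504] 5.866279717286654 [[0.3, -0.9], [-0.7, -0.1], [-0.2, 0.3], [-0.0, -0.0], [-0.4, -0.5], [1.0, -0.6], [-0.5, 1.2], [0.6, 1.1]]
[0.50365437 0.26122939 0.13073887]
[np.float64(0.5034767934057099), np.float64(0.26246884649647356)]
[[[0.0003, 0.0289, 0.0], [0.01, -0.06, -0.0], 0.06], [[0.0003, 0.0289, 0.0], [0.01, -0.06, -0.0], 0.06], [[0.0003, 0.0289, 0.0], [0.01, -0.06, -0.0], 0.06], [[0.0003, 0.0289, 0.0], [0.01, -0.06, -0.0], 0.06]]
```

Call:
carry_out(plan=[[[0.0003,0.03,0],[0,-0.06,0],0.06],[[0.0003,0.03,0],[0,-0.06,0],0.06],[[0.0003,0.03,0],[0,-0.06,0],0.06],[[0.0003,0.0272,0],[0,-0.06,0],0.06],[[0,0,0],[0,0,0],0.03],[[0,0,0],[0,0,0],0.0],[[0,0,0],[0,0,0],0.0],[[0,0,0],[0,0,0],0.0]], force=100)

```text
time_s: 8.43
position: [0.5046, 0.2626, 0.015]
tool_rot: [[-0.102, 0.003, -0.995], [0.995, 0.001, -0.102], [0.0, -1.0, -0.003]]
ft_force: [-0.6, -1.5, 6.9]
grip_width: 0.0123
```

Call:
carry_out(plan=[[[0,-0.004,0],[0,0,0],0.0],[[0,-0.016,0],[0,0,0],0.0],[[0,-0.04,0],[0,0,0],0.0],[[0,-0.04,0],[0,0,0],0.0],[[0,-0.01,0],[0,0,0],0.0],[[0,0,0],[0,0,0],0.0],[[0,0,0],[0,0,0],0.0]])

```text
time_s: 9.3
position: [0.503, 0.2623, 0.1216]
tool_rot: [[-0.102, -0.003, -0.995], [0.995, -0.001, -0.102], [-0.001, -1.0, 0.003]]
ft_force: [0.0, -0.5, -3.0]
grip_width: 0.012
```

```bash
python3 shot.py w7; python3 shot.py s7 scene; python3 zoom.py w7 190 100 260 200 3 w7c;python3 zoom.py s7 320 130 200 140 4 s7c
```

```text
9.3 [0.503  0.2623 0.1216] 0.239 [ 0.  -0.5 -3. ] 0.012
9.35 [0.503  0.2623 0.1216] 0.363 [ 0.3 -0.2 -3.1] 0.0123
```

View pics/w7.png

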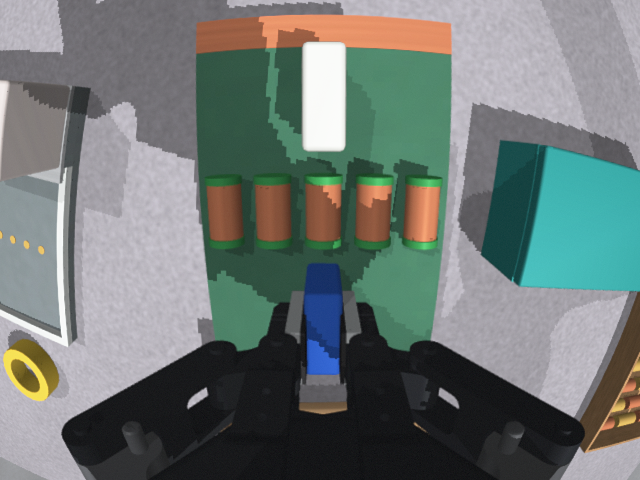

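View pics/w7c.png

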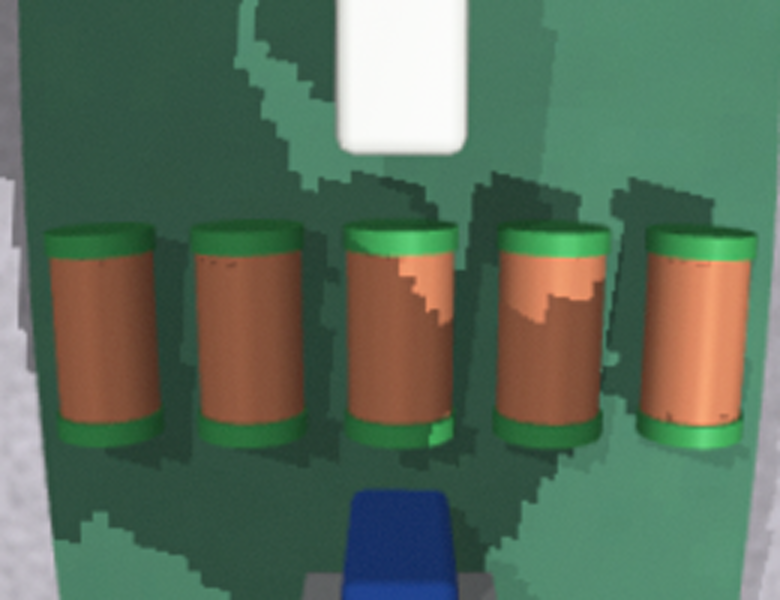

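View pics/s7c.png

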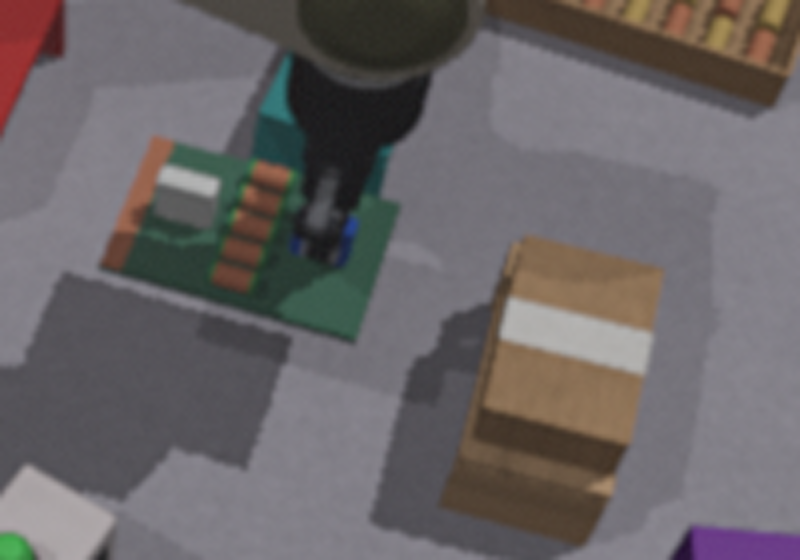

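```bash
python3 zoom.py w7 190 10 270 150 3 w7d
```

```text
(no output)
```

View pics/w7d.png

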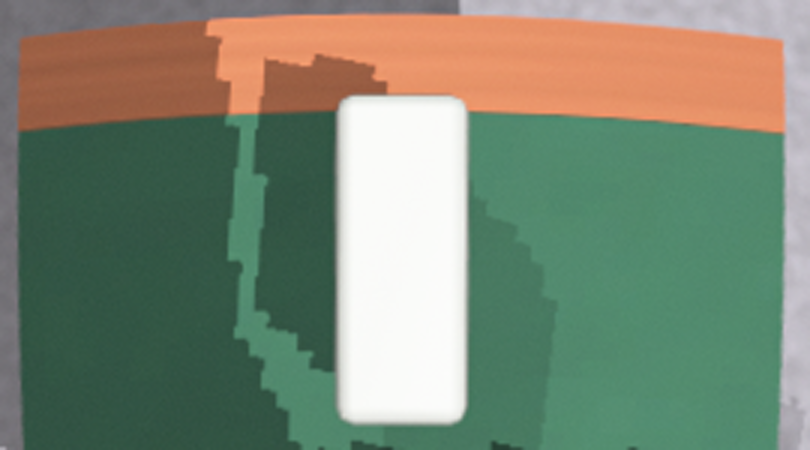

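```bash
cat > grip.py <<'E'
from fw import *
from scipy.spatial.transform import Rotation as Ro
# nominal carrier axes in tool: cx=-z, cy=+x, cz=-y
C0=np.array([[0,1,0],[0,0,-1],[-1,0,0.]])  # columns: carrier x,y,z in tool
def cart(v,P):
    R=Ro.from_rotvec([v[3],v[4],v[5]]).as_matrix()@C0
    return np.asarray(P)@R.T+v[:3]
def fitg(p,L,v0=(0,.015,.0425,0,0,0)):
    P=np.array([l[0] for l in L])/1000;px=np.array([l[1] for l in L])
    r=lambda v:np.r_[(projw(p,cart(v,P),np.zeros(3),np.eye(3))-px).ravel(),(v[3:]*20*np.array([0,1,3])),(v[1]-.015)*300]
    o=least_squares(r,v0,loss="soft_l1");return o.x,r(o.x)
if __name__=="__main__":
    s,p=pickle.load(open("w7.pkl","rb"));D=lambda c:full(c,190,10,3)
    L=[((-80,-53,6),D((18,40))),((-80,53,6),D((784,40))),((-60.5,-7,40),D((337,96))),((-60.5,7,40),D((467,96))),((-24.5,-7,40),D((337,424))),((-24.5,7,40),D((467,424)))]
    v,r=fitg(p,L);print(v[:3].round(4),np.degrees(v[3:]).round(2),r.round(1))
E
python3 grip.py
```

```text
[-0.0007  0.0171  0.0438] [ 0.68 -0.02  0.02] [ 1.6 -0.2 -1.5 -0.1 -0.7 -0.6  0.6 -0.6 -0.3  0.7  0.3  0.7  0.  -0.
  0.   0.6]
```

```bash
cat > ins.py <<'E'
from cmdp import *
from rig import env
S=np.array([.5356,-.0199]);YAW=-8.55
TC=np.array([.1238,.0007,.0158])
def tgt(fx,fz,th,fy=0.0,yaw=YAW,TC=TC):
    """TCP pose so carrier_front is at station (fx,fy,fz), rear raised th deg"""
    Rz=Ro.from_euler("z",yaw,degrees=True).as_matrix()
    Rc=Rz@Ro.from_euler("y",-th,degrees=True).as_matrix()
    p=np.r_[S,0]+Rz@np.array([fx,fy,fz])+Rc@TC
    return p,toolR(yaw,th)
def now():
    s=env.observe();return s["position"],np.array(s["tool_rot"]),s
E
python3 - <<'E'
from ins import *
p,R,s=now();print(p,s["q"].round(1))
p2,R2=tgt(-.058,.012,10);print(p2,R2.round(3))
p3=p2.copy();p3[2]=.2
a=rows(p,R,[p[0],p[1],.2],R,2,0.0);b=rows([p[0],p[1],.2],R,p3,R2,8,0.0);show(a);show(b)
E
```

```text
[0.50319947 0.26235095 0.12176618] [ 15.6  29.3  81.1  -0.   69.7 -80.3]
[ 0.59619975 -0.0283029   0.04905761] [[ 0.149  0.172 -0.974]
 [ 0.989 -0.026  0.146]
 [-0.    -0.985 -0.174]]
[[[-0.0, -0.0391, 0.0001], [0.0, 0.0, 0.0], 0.0], [[-0.0, -0.0391, 0.0001], [0.0, 0.0, 0.0], 0.0]]
[[[-0.0373, -0.0, -0.0078], [-1.26, 1.8, 0.15], 0.0], [[-0.0371, 0.0003, -0.009], [-1.26, 1.8, 0.15], 0.0], [[-0.0368, 0.0006, -0.0102], [-1.26, 1.8, 0.15], 0.0], [[-0.0364, 0.0009, -0.0113], [-1.26, 1.8, 0.15], 0.0], [[-0.036, 0.0013, -0.0124], [-1.26, 1.8, 0.15], 0.0], [[-0.0356, 0.0017, -0.0135], [-1.26, 1.8, 0.15], 0.0], [[-0.0352, 0.0021, -0.0146], [-1.26, 1.8, 0.15], 0.0], [[-0.0347, 0.0025, -0.0156], [-1.26, 1.8, 0.15], 0.0]]
```

Call:
carry_out(plan=[[[0,-0.03,0],[0,0,0],0.0],[[0,-0.048,0],[0,0,0],0.0]])

```text
time_s: 9.65
position: [0.5029, 0.2622, 0.1998]
tool_rot: [[-0.102, -0.005, -0.995], [0.995, -0.001, -0.102], [-0.001, -1.0, 0.005]]
ft_force: [0.6, 0.0, -3.0]
grip_width: 0.012
```

Call:
carry_out(plan=[[[-0.0373,0,-0.0078],[-1.26,1.8,0.15],0.0],[[-0.0371,0.0003,-0.009],[-1.26,1.8,0.15],0.0],[[-0.0368,0.0006,-0.0102],[-1.26,1.8,0.15],0.0],[[-0.0364,0.0009,-0.0113],[-1.26,1.8,0.15],0.0],[[-0.036,0.0013,-0.0124],[-1.26,1.8,0.15],0.0],[[-0.0356,0.0017,-0.0135],[-1.26,1.8,0.15],0.0],[[-0.0352,0.0021,-0.0146],[-1.26,1.8,0.15],0.0],[[-0.0347,0.0025,-0.0156],[-1.26,1.8,0.15],0.0]])

```text
time_s: 10.65
position: [0.5967, -0.0292, 0.1999]
tool_rot: [[0.15, 0.173, -0.974], [0.989, -0.025, 0.148], [0.002, -0.985, -0.174]]
ft_force: [0.7, 0.9, -3.2]
grip_width: 0.012
```

Call:
carry_out(plan=[[[0,0,0],[0,0,0],0.0],[[0,0,0],[0,0,0],0.0]])

```text
time_s: 10.9
position: [0.5963, -0.0276, 0.2002]
tool_rot: [[0.149, 0.172, -0.974], [0.989, -0.024, 0.147], [0.002, -0.985, -0.174]]
ft_force: [0.2, 0.9, -3.3]
grip_width: 0.0124
```

```bash
python3 shot.py w8; python3 shot.py s8 scene; python3 - <<'E'
from ins import *
p,R,s=now();p2,R2=tgt(-.058,.012,10);p2[2]=.2
print(p,p2,np.degrees(Ro.from_matrix(R.T@R2).as_rotvec()))
E
```

```text
10.9 [ 0.5963 -0.0276  0.2002] 1.092 [ 0.2  0.9 -3.3] 0.0124
10.95 [ 0.5963 -0.0272  0.2004] 0.507 [ 0.5  0.4 -3.6] 0.0123
[ 0.59641503 -0.02707782  0.20068156] [ 0.59619975 -0.0283029   0.2       ] [0.06912135 0.04593021 0.09844355]
```

View pics/w8.png

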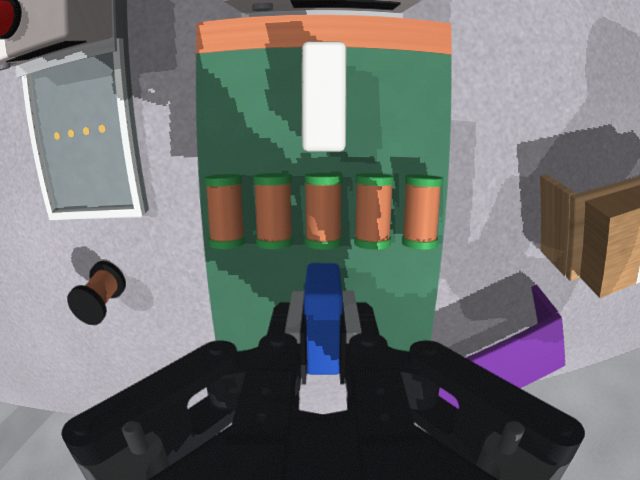

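View pics/s8.png

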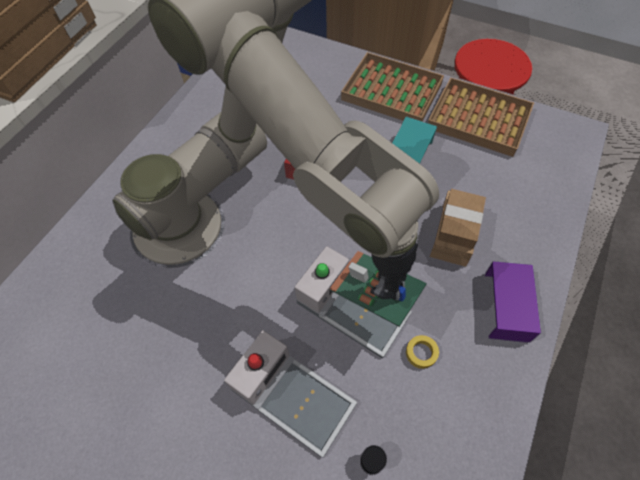

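The wrist view shows the carrier held without slip, with the same pixels as before: strip at row 25–50 and blue grip at (322,320). The scene view shows it above the green-lamp station, and the arm is well clear of the lamp at (322,270).

```bash
python3 - <<'E'
from ins import *
p,R,s=now();print(p)
p2,R2=tgt(-.056,.030,10);show(rows(p,R,p2,R2,5,0.0))
E
```

```text
[ 0.59641503 -0.02707782  0.20068156]
[[[-0.0003, 0.0264, 0.0043], [0.01, 0.01, 0.02], 0.0], [[-0.0003, 0.0264, 0.0043], [0.01, 0.01, 0.02], 0.0], [[-0.0003, 0.0264, 0.0043], [0.01, 0.01, 0.02], 0.0], [[-0.0003, 0.0264, 0.0043], [0.01, 0.01, 0.02], 0.0], [[-0.0003, 0.0264, 0.0043], [0.01, 0.01, 0.02], 0.0]]
```

Call:
carry_out(plan=[[[-0.0002,0.0264,0.0043],[0,0,0.02],0.0],[[-0.0002,0.0264,0.0043],[0,0,0.02],0.0],[[-0.0002,0.0264,0.0043],[0,0,0.02],0.0],[[-0.0002,0.0264,0.0043],[0,0,0.02],0.0],[[-0.0002,0.0264,0.0043],[0,0,0.02],0.0],[[0,0,0],[0,0,0],0.0],[[0,0,0],[0,0,0],0.0],[[0,0,0],[0,0,0],0.0]])

```text
time_s: 12.0
position: [0.5992, -0.0292, 0.0686]
tool_rot: [[0.149, 0.176, -0.973], [0.989, -0.027, 0.146], [-0.001, -0.984, -0.178]]
ft_force: [-0.2, 0.2, -3.1]
grip_width: 0.0122
```

```bash
python3 shot.py w9; python3 shot.py s9 scene;python3 zoom.py s9 290 230 150 130 5 s9c; python3 - <<'E'
from ins import *
p,R,s=now();p2,R2=tgt(-.056,.030,10)
print(p,p2,np.degrees(Ro.from_matrix(R.T@R2).as_rotvec()))
E
```

```text
12.0 [ 0.5992 -0.0292  0.0686] 0.3 [-0.2  0.2 -3.1] 0.0122
12.05 [ 0.5991 -0.0292  0.0684] 0.421 [ 0.7  0.3 -3.9] 0.012
[ 0.59894115 -0.02926149  0.06824135] [ 0.59817753 -0.02860024  0.06705761] [ 0.21816935 -0.01195517 -0.03601296]
```

View pics/w9.png

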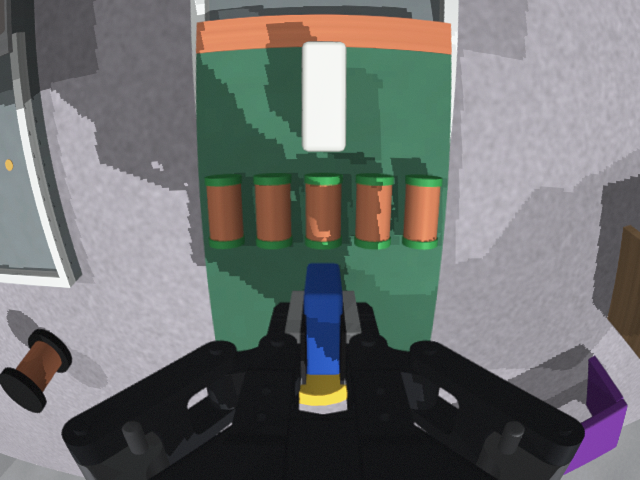

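View pics/s9c.png

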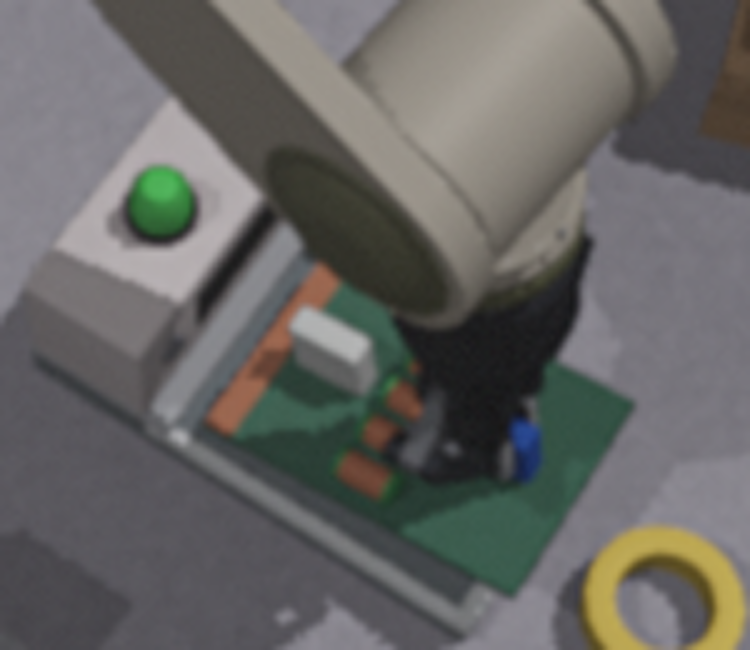

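```bash
python3 zoom.py w9 170 0 300 70 3 w9a; python3 zoom.py w9 180 0 40 60 10 w9l; python3 zoom.py w9 430 0 40 60 10 w9r
```

```text
(no output)
```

View pics/w9l.png

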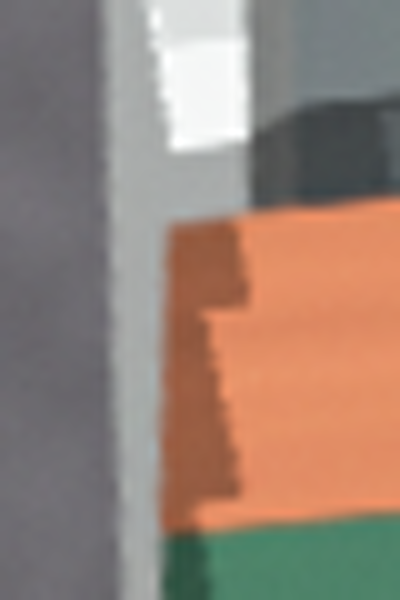

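View pics/w9r.png

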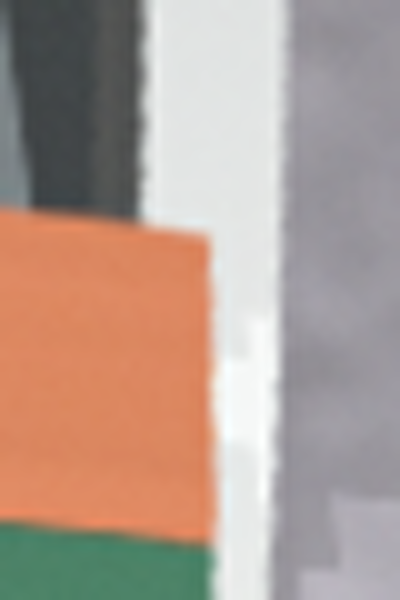

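View pics/w9a.png

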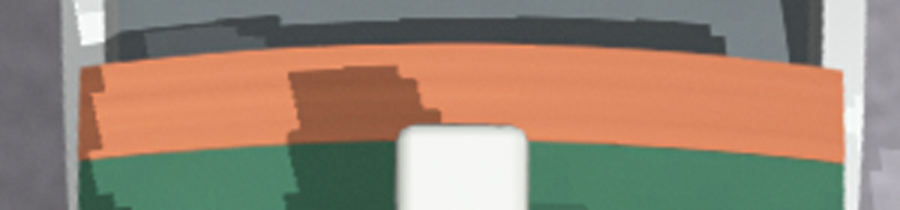

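```bash
cat >> ins.py <<'E'
def front(p,R,TC=TC):
    """carrier_front in station coords from measured tool pose"""
    C0=np.array([[0,1,0],[0,0,-1],[-1,0,0.]]); Rc=R@C0
    Rz=Ro.from_euler("z",YAW,degrees=True).as_matrix()
    f=Rz.T@(p-Rc@TC-np.r_[S,0]); a=Rz.T@Rc
    return f.round(4),np.degrees(np.arcsin(a[2,0])).round(2),np.degrees(np.arctan2(a[1,0],a[0,0])).round(2)
E
python3 - <<'E'
from ins import *
p,R,s=now();print(front(p,R))
f=front(p,R)[0]
p2,R2=tgt(-.057,.0115,10,fy=f[1]);show(rows(p,R,p2,R2,3,0.0))
E
```

```text
(array([-0.055 , -0.0005,  0.0307]), np.float64(10.22), np.float64(-0.01))
[[[0.0, 0.0063, 0.0018], [0.07, -0.0, -0.01], 0.0], [[0.0, 0.0063, 0.0018], [0.07, -0.0, -0.01], 0.0], [[0.0, 0.0064, 0.0018], [0.07, -0.0, -0.01], 0.0]]
```

Call:
carry_out(plan=[[[0,0.0063,0.0018],[0,0,0],0.0],[[0,0.0063,0.0018],[0,0,0],0.0],[[0,0.006,0.0018],[0,0,0],0.0],[[0,0,0],[0,0,0],0.0],[[0,0,0],[0,0,0],0.0]])

```text
time_s: 12.72
position: [0.5967, -0.029, 0.0481]
tool_rot: [[0.149, 0.174, -0.973], [0.989, -0.027, 0.147], [-0.0, -0.984, -0.176]]
ft_force: [-0.2, 0.6, -3.4]
grip_width: 0.0119
```

```bash
python3 shot.py w10; python3 shot.py s10 scene;python3 zoom.py s10 290 230 150 130 5 s10c; python3 - <<'E'
from ins import *
p,R,s=now();print(front(p,R),s["ft_force"])
f=front(p,R)[0]
E
```

```text
12.725 [ 0.5967 -0.029   0.0481] 0.275 [-0.2  0.6 -3.4] 0.0119
12.775 [ 0.5967 -0.029   0.0482] 0.144 [ 0.6 -0.3 -3.7] 0.012
(array([-0.0573, -0.0006,  0.0109]), np.float64(10.15), np.float64(-0.02)) [ 0.30822777  0.06606037 -3.26314022]
```

View pics/w10.png

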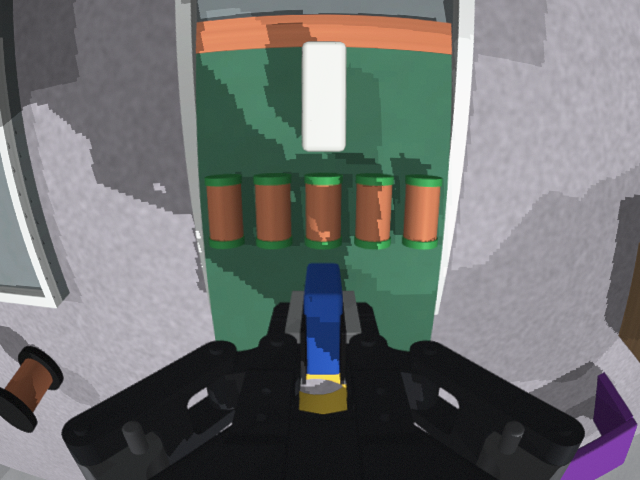

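View pics/s10c.png

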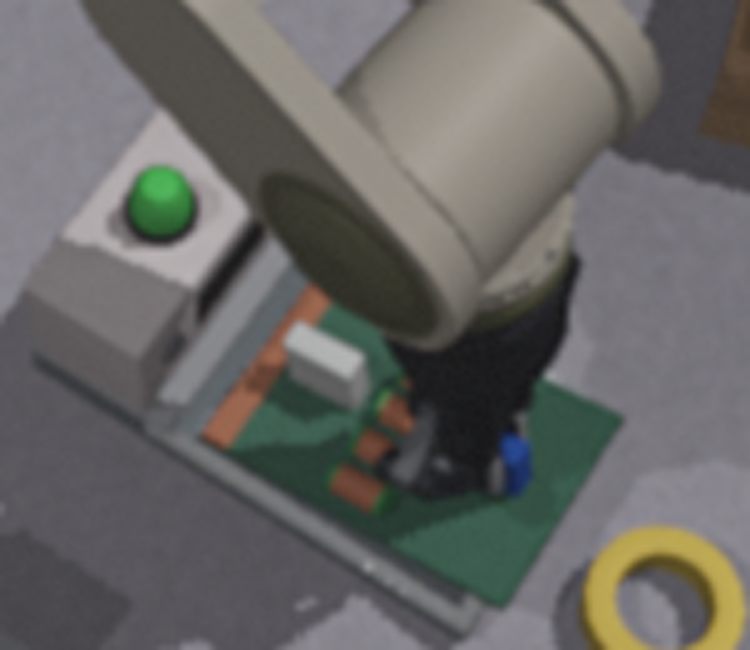

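```bash
python3 zoom.py w10 170 0 300 100 2 w10a; python3 - <<'E'
import cv2
im=cv2.imread('pics/w10.png')
a=cv2.resize(im[0:60,180:220],None,fx=9,fy=9,interpolation=2);b=cv2.resize(im[0:60,430:470],None,fx=9,fy=9,interpolation=2)
import numpy as np;cv2.imwrite('pics/w10lr.png',np.hstack([a,b]))
E
```

```text
(no output)
```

View pics/w10lr.png

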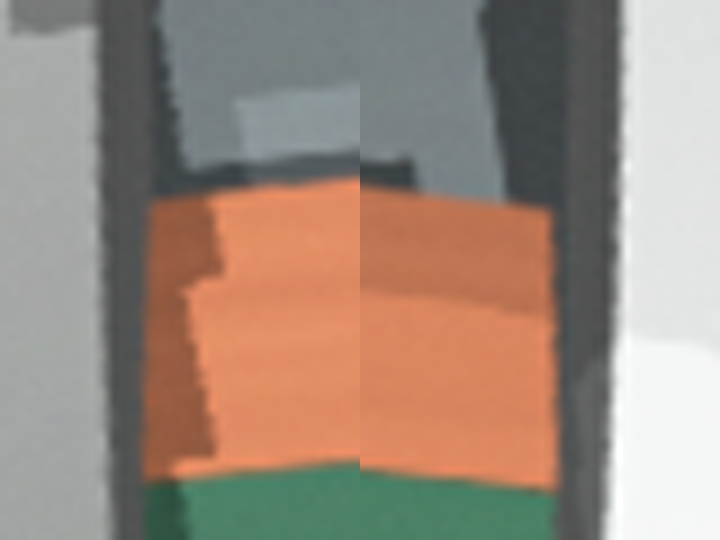

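Call:
carry_out(plan=[[[0.0001,-0.0009,0.0049],[0,0,0],0.0],[[0.0001,-0.0009,0.0049],[0,0,0],0.0],[[0.0001,-0.0009,0.0049],[0,0,0],0.0],[[0.0001,-0.0009,0.0049],[0,0,0],0.0],[[0,0,0],[0,0,0],0.0],[[0,0,0],[0,0,0],0.0]])

```text
time_s: 13.58
position: [0.5771, -0.0257, 0.0482]
tool_rot: [[0.149, 0.174, -0.973], [0.989, -0.027, 0.147], [-0.0, -0.984, -0.176]]
ft_force: [0.2, -0.1, -3.0]
grip_width: 0.0118
```

```bash
python3 shot.py w11;  python3 - <<'E'
from ins import *
p,R,s=now();print(front(p,R),s["ft_force"])
E
```

```text
13.575 [ 0.5771 -0.0257  0.0482] 0.312 [ 0.2 -0.1 -3. ] 0.0118
(array([-0.0772, -0.0002,  0.0108]), np.float64(10.14), np.float64(-0.02)) [-1.12008838  0.23313136 -2.94323101]
```

View pics/w11.png

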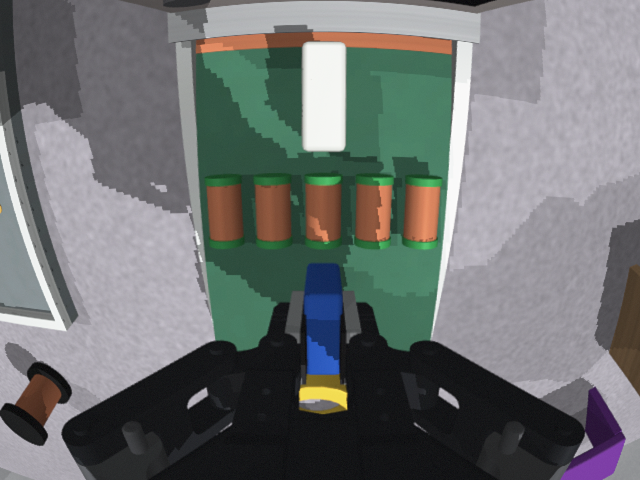

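The steel lip (row ~35) now covers the front part of the copper strip, so the front is hooked. I'll continue to the stop gently.

Call:
carry_out(plan=[[[0,-0.0002,0.0012],[0,0,0],0.0],[[0,-0.0002,0.0012],[0,0,0],0.0],[[0,-0.0002,0.0012],[0,0,0],0.0],[[0,0,0],[0,0,0],0.0]])

```text
time_s: 14.12
position: [0.5732, -0.025, 0.0481]
tool_rot: [[0.149, 0.174, -0.973], [0.989, -0.027, 0.147], [-0.0, -0.984, -0.176]]
ft_force: [-0.0, -1.2, -3.2]
grip_width: 0.0123
```

Call:
carry_out(plan=[[[0,-0.0002,0.001],[0,0,0],0.0],[[0,0,0],[0,0,0],0.0]])

```text
time_s: 14.38
position: [0.5728, -0.025, 0.0484]
tool_rot: [[0.149, 0.175, -0.973], [0.989, -0.027, 0.147], [-0.0, -0.984, -0.177]]
ft_force: [1.9, 0.0, -3.0]
grip_width: 0.012
```

Call:
carry_out(plan=[[[0,-0.0002,0.001],[0,0,0],0.0],[[0,0,0],[0,0,0],0.0]])

```text
time_s: 14.62
position: [0.5727, -0.025, 0.0489]
tool_rot: [[0.149, 0.177, -0.973], [0.989, -0.027, 0.147], [-0.0, -0.984, -0.18]]
ft_force: [7.0, 0.2, -2.3]
grip_width: 0.012
```

```bash
python3 - <<'E'
from ins import *
p,R,s=now();print(front(p,R),s["ft_force"],s["wrist_torque"])
E
```

```text
(array([-0.0815, -0.0002,  0.0111]), np.float64(10.34), np.float64(-0.03)) [ 6.96733403  0.23358952 -2.28662778] [ 0.08708013 -1.01161384  0.14293232]
```

```bash
cat > low.py <<'E'
from ins import *
import sys
p,R,s=now();f,th,yw=front(p,R);print(f,th,yw)
th1,fx,fz,n=map(float,sys.argv[1:5]);n=int(n)
out=[];cp,cR=p,R
for i in range(1,n+1):
    a=i/n
    t,RR=tgt(f[0]+(fx-f[0])*a,f[2]+(fz-f[2])*a,th+(th1-th)*a,fy=f[1])
    out+=rows(cp,cR,t,RR,1,0.0,5);cp,cR=t,RR
show(out)
E
python3 low.py 1.0 -.0812 .0105 8
```

```text
[-0.0815 -0.0002  0.0111] 10.34 -0.03
[[[4e-05, 0.00261, -0.00036], [1.17, -0.03, -0.03], 0.0], [[-0.0, 0.00261, -0.00032], [1.17, 0.0, -0.0], 0.0], [[0.0, 0.00261, -0.00032], [1.17, 0.0, 0.0], 0.0], [[-0.0, 0.0026, -0.00032], [1.17, -0.0, -0.0], 0.0], [[0.0, 0.0026, -0.00033], [1.17, 0.0, 0.0], 0.0], [[0.0, 0.0026, -0.00033], [1.17, -0.0, -0.0], 0.0], [[0.0, 0.0026, -0.00033], [1.17, 0.0, 0.0], 0.0], [[0.0, 0.0026, -0.00033], [1.17, -0.0, 0.0], 0.0]]
```

Call:
carry_out(plan=[[[0,0.0026,-0.0004],[1.17,0,0],0.0],[[0,0.0026,-0.0004],[1.17,0,0],0.0],[[0,0.0026,-0.0004],[1.17,0,0],0.0],[[0,0.0026,-0.0004],[1.17,0,0],0.0],[[0,0,0],[0,0,0],0.0]])

```text
time_s: 15.25
position: [0.575, -0.0253, 0.0381]
tool_rot: [[0.149, 0.094, -0.984], [0.989, -0.015, 0.148], [-0.0, -0.995, -0.096]]
ft_force: [5.1, -0.7, -2.1]
grip_width: 0.0119
```

```bash
python3 low.py 1.0 -.0812 .0105 4;python3 -c "
from rig import env;print(env.observe()['ft_force'])"
```

```text
[-0.0819 -0.0002  0.0105] 5.48 -0.03
[[[2e-05, 0.00248, -0.0005], [1.12, -0.03, -0.03], 0.0], [[-0.0, 0.00244, -0.00046], [1.12, 0.0, 0.0], 0.0], [[-0.0, 0.00243, -0.00046], [1.12, -0.0, -0.0], 0.0], [[0.0, 0.00243, -0.00046], [1.12, -0.0, 0.0], 0.0]]
[ 5.05420641 -0.74974285 -2.08389736]
```

Call:
carry_out(plan=[[[0,0.0025,-0.0005],[1.12,0,0],0.0],[[0,0.0025,-0.0005],[1.12,0,0],0.0],[[0,0.0024,-0.0005],[1.12,0,0],0.0],[[0,0.0024,-0.0005],[1.12,0,0],0.0],[[0,0,0],[0,0,0],0.0],[[0,0,0],[0,0,0],0.0]])

```text
time_s: 16.0
position: [0.5764, -0.0255, 0.0281]
tool_rot: [[0.149, 0.015, -0.989], [0.989, -0.003, 0.149], [-0.0, -1.0, -0.015]]
ft_force: [0.4, -0.3, -4.0]
grip_width: 0.012
```

```bash
python3 low.py 0.0 -.0812 .0100 2;python3 -c "
from rig import env;print(env.observe()['ft_force'])"; python3 shot.py w12
```

```text
[-0.0824 -0.0002  0.0104] 0.88 -0.02
[[[-0.0, 0.00115, -0.00072], [0.44, -0.02, -0.02], 0.0], [[0.0, 0.00116, -0.00072], [0.44, 0.0, -0.0], 0.0]]
[ 0.35665509 -0.32739487 -3.97380786]
16.0 [ 0.5764 -0.0255  0.0281] 0.312 [ 0.4 -0.3 -4. ] 0.012
```

View pics/w12.png

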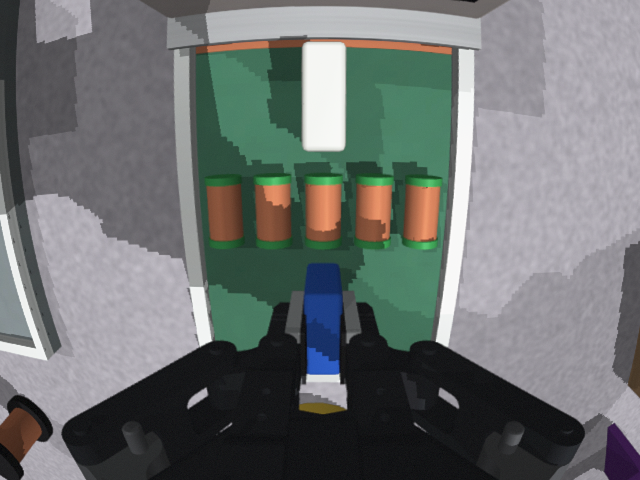

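Call:
carry_out(plan=[[[0,0.0012,-0.0003],[0.45,0,0],0.0],[[0,0.0012,-0.0003],[0.45,0,0],0.0],[[0,0,0],[0,0,0],0.0],[[0,0,0],[0,0,0],0.0]])

```text
time_s: 16.55
position: [0.5775, -0.0257, 0.026]
tool_rot: [[0.149, 0.001, -0.989], [0.989, -0.001, 0.149], [-0.0, -1.0, -0.001]]
ft_force: [-0.1, 0.2, -3.4]
grip_width: 0.0123
```

```bash
python3 -c "
from ins import *
p,R,s=now();print(p,front(p,R),s['ft_force'],s['wrist_torque'])"
```

```text
[ 0.57754729 -0.02569842  0.02598454] (array([-0.0814, -0.0001,  0.0101]), np.float64(0.06), np.float64(-0.02)) [-0.14395985  0.18226597 -3.40229545] [-0.01813044 -0.14918343  0.00090251]
```

Call:
carry_out(plan=[[[0,0.0005,0],[0,0,0],0.0],[[0,0.0005,0],[0,0,0],0.0],[[0,0,0],[0,0,0],0.0]])

```text
time_s: 16.92
position: [0.5776, -0.0257, 0.025]
tool_rot: [[0.149, 0.001, -0.989], [0.989, -0.001, 0.149], [-0.0, -1.0, -0.001]]
ft_force: [0.5, -0.4, -3.5]
grip_width: 0.0121
```

Call:
carry_out(plan=[[[0,0.0005,0],[0,0,0],0.0],[[0,0.0003,0],[0,0,0],0.0],[[0,0,0],[0,0,0],0.0]])

```text
time_s: 17.3
position: [0.5776, -0.0257, 0.025]
tool_rot: [[0.149, 0.002, -0.989], [0.989, -0.001, 0.149], [-0.001, -1.0, -0.002]]
ft_force: [-2.9, 0.3, 5.5]
grip_width: 0.0123
```

```bash
python3 -c "
from ins import *
p,R,s=now();print(p,front(p,R),s['ft_force'],s['wrist_torque'])"
```

```text
[ 0.5776108  -0.02571157  0.02498229] (array([-0.0814, -0.0002,  0.009 ]), np.float64(0.09), np.float64(-0.02)) [-2.87167307  0.34537701  5.49312591] [0.07757312 0.48269439 0.00655162]
```

```bash
python3 shot.py w13; python3 shot.py s13 scene;python3 zoom.py s13 290 230 150 130 5 s13c
```

```text
17.3 [ 0.5776 -0.0257  0.025 ] 0.079 [-2.9  0.3  5.5] 0.0123
17.35 [ 0.5776 -0.0257  0.025 ] 0.071 [-2.5  0.8  6.3] 0.0125
```

View pics/w13.png

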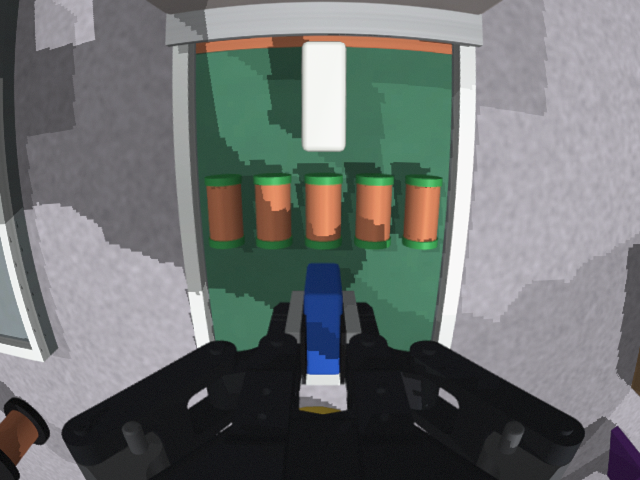

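View pics/s13c.png

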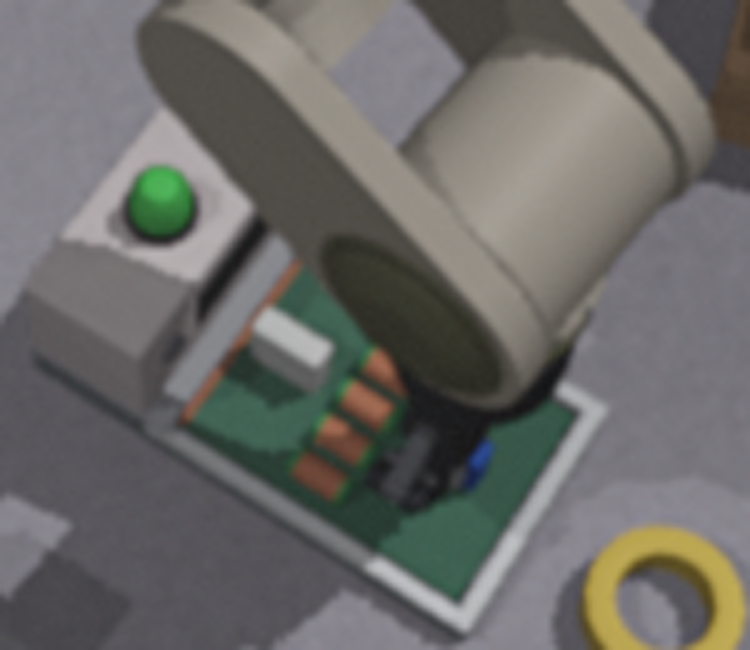

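Wrist and scene views show the board lying inside both side kerbs and the far kerb, with the strip tucked under the lip (rows 38–50). The vertical force has turned from -3.5 N to +5.5 N, so the floor is carrying it. I'll soften the grip so any residual tilt settles, then open.

Call:
carry_out(plan=[[[0,0,0],[0,0,0],0.0],[[0,0,0],[0,0,0],0.0],[[0,0,0],[0,0,0],0.0]], force=20)

```text
time_s: 17.77
position: [0.5776, -0.0257, 0.025]
tool_rot: [[0.149, 0.002, -0.989], [0.989, -0.001, 0.149], [-0.001, -1.0, -0.002]]
ft_force: [-2.9, -0.4, 6.1]
grip_width: 0.0124
```

```bash
python3 -c "
from ins import *
p,R,s=now();print(p,front(p,R),s['ft_force'],s['wrist_torque'])"
```

```text
[ 0.57762384 -0.02571725  0.02498929] (array([-0.0814, -0.0002,  0.009 ]), np.float64(0.1), np.float64(-0.03)) [-2.92333247 -0.43446306  6.10227273] [ 0.15473185  0.42071743 -0.02440078]
```

Call:
carry_out(plan=[[[0,0,0],[0,0,0],0.016],[[0,0,0],[0,0,0],0.02],[[0,0,0],[0,0,0],0.03],[[0,0,0],[0,0,0],0.04],[[0,0,0],[0,0,0],0.04]])

```text
time_s: 18.4
position: [0.5776, -0.0257, 0.0242]
tool_rot: [[0.149, 0.001, -0.989], [0.989, -0.001, 0.149], [-0.0, -1.0, -0.001]]
ft_force: [1.0, -0.1, 0.3]
grip_width: 0.0397
```

```bash
python3 shot.py w14;python3 -c "
from ins import *
p,R,s=now();print(p,front(p,R),s['ft_force'],s['wrist_torque'])"
```

```text
18.4 [ 0.5776 -0.0257  0.0242] 0.099 [ 1.  -0.1  0.3] 0.0397
[ 0.57758429 -0.02571261  0.02417475] (array([-0.0814, -0.0002,  0.0082]), np.float64(0.06), np.float64(-0.03)) [ 0.20223829  1.23143742 -0.24509174] [-0.00166419  0.02723382  0.01118146]
```

View pics/w14.png

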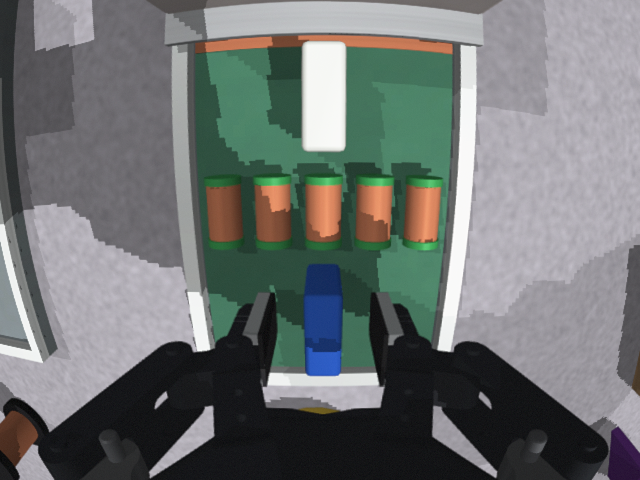

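Released with no visible shift; the blue grip stands free at (322,320). Now I retreat straight up and check.

Call:
carry_out(plan=[[[0,-0.01,0],[0,0,0],0.045],[[0,-0.03,0],[0,0,0],0.045],[[0,-0.05,0],[0,0,0],0.045],[[0,-0.05,0],[0,0,0],0.045],[[0,-0.05,0.03],[0,0,0],0.045],[[0,-0.02,0.03],[0,0,0],0.045],[[0,0,0],[0,0,0],0.045],[[0,0,0],[0,0,0],0.045]])

```text
time_s: 19.45
position: [0.5183, -0.0167, 0.2339]
tool_rot: [[0.149, 0.001, -0.989], [0.989, -0.001, 0.149], [-0.0, -1.0, -0.001]]
ft_force: [0.6, 0.1, 0.0]
grip_width: 0.045
```

```bash
python3 shot.py w15; python3 shot.py s15 scene;python3 zoom.py w15 230 60 200 290 2 w15c;python3 zoom.py s15 290 230 150 130 5 s15c
```

```text
19.45 [ 0.5183 -0.0167  0.2339] 1.358 [0.6 0.1 0. ] 0.045
19.5 [ 0.5184 -0.0168  0.2335] 0.75 [-0.5 -0.   0.4] 0.0448
```

View pics/w15.png

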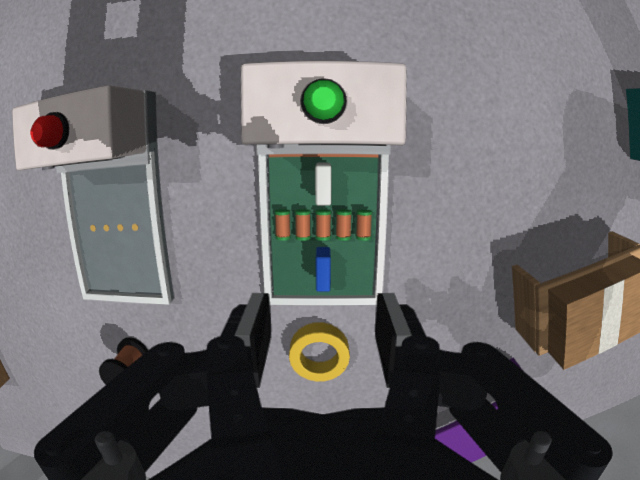

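View pics/w15c.png

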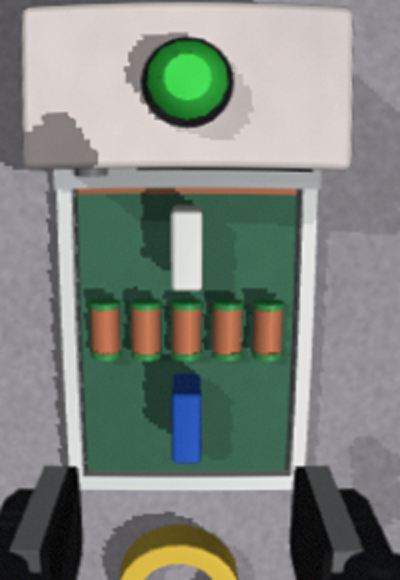

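View pics/s15.png

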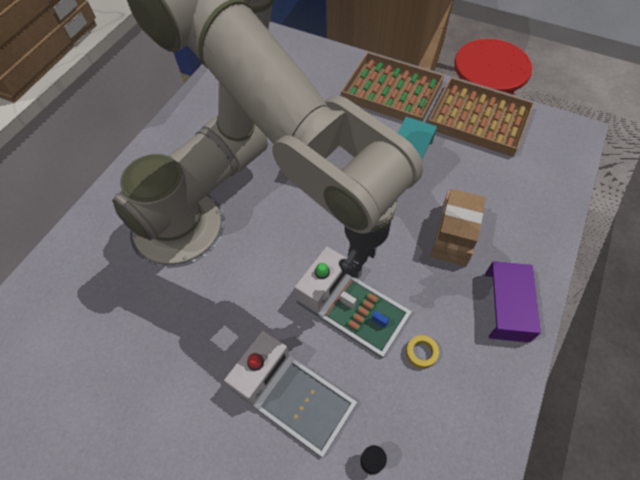

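```bash
python3 - <<'E'
from fw import *
from ins import S,YAW
s,p=pickle.load(open("w15.pkl","rb"));D=lambda c:full(c,230,60,2)
L=[((80,-53,6),D((85,472))),((80,53,6),D((289,472))),((24.5,-7,40),D((173,393))),((24.5,7,40),D((200,393))),((60.5,-7,40),D((173,462))),((60.5,7,40),D((200,462))),((-60.5,-7,40),D((171,211))),((-60.5,7,40),D((202,211))),((-24.5,-7,40),D((172,290))),((-24.5,7,40),D((202,290)))]
v,r=fitw(s,p,L,(.535,-.02,-.15),z=.01);a=np.radians(YAW);d=v[:2]-S
print("in station:",np.array([[np.cos(a),np.sin(a)],[-np.sin(a),np.cos(a)]])@d,np.degrees(v[2])-YAW,r.round(1).tolist())
E
python3 -c "
from rig import env;print(env.close_job())"
```

```text
in station: [-0.0010483  -0.00030516] -0.03855732061509798 [[1.5, -1.3], [-1.9, -1.2], [-0.7, 0.3], [0.8, 0.3], [-0.4, 0.9], [0.6, 0.9], [-0.2, -0.5], [0.3, -0.5], [-0.5, 0.1], [0.2, 0.1]]
the job is handed in; nothing more can be done
None
```

The green coil carrier is loaded in station_1, the one with the green lamp, and the job is handed in. It took about 19.5 s on the robot's clock, against the 53 s limit.

**Order followed:**
- I drew the carrier about 130 mm out from under the shelf by its white grip, set it down flat and let go.
- I took it again by the blue grip and tilted it with the rear raised 10°.
- I slid the front edge under the lip until it met the back of the slot at about 7 N.
- I lowered the rear until the floor carried the carrier: the vertical force turned from -3.5 N to about +6 N.
- Only then did I ease the grip, open the fingers and move straight up and away.

**Last checks:**
- **Position:** a fit to the final wrist picture puts the carrier 1.0 mm towards the lip and 0.3 mm to the side of the station's centre, turned less than 0.1°. That fit took the seat-floor height as given.
- **Flatness:** it rests on the tool heights and forces, and on the pictures. These show the copper strip under the lip and the board inside all the kerbs.
- **Other objects:** the carton, tape roll and big coil look unmoved.

**What disagreed:**
- A wrist picture fit gave about 0.7° of carrier tilt in the grip, which could have been calibration error. No shift showed when I let go.
- In the final fit, the two rear corners were off by about 2 pixels.

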